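# Bolt the heel drilling jig down to the T-slot bed

## Robot

A 6-joint arm with a two-finger parallel gripper is mounted at the origin on the work surface. World frame = base frame: x ahead of the robot, y to its left, z up, the work surface at z = 0. Lengths are in m, angles in rad, forces in N, time in s.
With the tool pointing down it reaches from about 0.325 to 0.9 m from the base axis. Payload 6.1 kg.
Tool frame: the origin (TCP) lies midway between the tips of the shut fingers; the grasp point (between the pads) lies 19 mm behind it; z points along the fingers, y is the line along which they close (so a half turn about z gives the same grasp; the last joint's range is limited). The gripper opens to 87 mm and grips with 3 to 60 N. Pads are 19 mm wide; open, the fingers measure 117 mm over their backs; the gripper's body (75 mm by 190 mm) begins 51 mm behind the grasp point.
Start: joints at [1.136, 0.22, 1.526, -0, 1.395, -0.126], TCP at [0.19, 0.595, 0.223] pointing down, gripper open.
Joint ranges: [-2.98, 2.98], [-0.91, 2.08], [0.09, 2.57], [-1.24, 4.39], [0.2, 2.65], [-2.68, 2.68]. Speed limits (rad/s): [2.57, 2.57, 3.01, 3.14, 3.14, 3.14].

## Interface

Orientations are given as a unit quaternion [x, y, z, w].
In Python, from rig import bot gives the robot as it stands.
- The arm moves only by the tool drive_tool, never from a script. Its argument "rows" is a list of rows, each an object of numbers: "fingers": the opening, from 0 (shut) to 1 (fully open); "tx", "ty", "tz": the shift along the tool's x, y, z in m; "turn": the turn about the tool's z in rad. In form: [{"fingers": .., "tx": .., "ty": .., "tz": .., "turn": ..}, ...]. A call has 1 to 20 rows; each row shifts and turns the commanded pose from where the row before left it, along the tool's axes as they then stand; what a row does not reach is not made up. A row lasts 1/10 s, in which the tool goes at most 50 mm and 8.59 degrees, less where a joint would pass 70% of its speed; a pose out of reach is approached as far as the arm can. A call is refused whole if a number of a shift passes 0.05 or a number of a turn 0.15, either way. A call with a gripper value outside its range is refused whole. The fingers move at their own pace and stop on an object; "newtons" is the grip in N (left out, the last holds). Time passes only in rows, so rows that do not move let the fingers close. It gives the time, the measured TCP pose, the force, the opening and the grip force at its end, in the units of the state.
- bot.get_state(): the state, without advancing time (a new reading comes with each control period).
- bot.get_image(name): name is "scene" or "top"; returns the picture (420x560x3 uint8, red, green, blue); there is no depth.
- bot.camera_info(name): a dict with "mtx" (3x3 intrinsics, pixels), "world_to_cam" (4x4, takes a point from world to camera coordinates). Camera axes: x right, y up, looking along -z (the intrinsics and any distortion apply to the point x, -y, -z); pixel columns grow to the right and rows downward; lengths in m; the calibration is good to about 2 mm. A picture is of the moment at which its call begins. camera_info takes no time and is no camera call.
- bot.sign_off(): hands the job in; it is judged then, once.
The state is a dict: "time": time; "joint_pos": joint angles; "qvel": joint speeds; "effort": joint torques, N m; "tool_pos": TCP position; "orientation": TCP orientation; "ft_force": force on the tool from outside, world axes, zero at the start; "torque": the same for the moment, N m; "finger_gap": finger opening in m; "finger_force": force on a finger pad.
Only numpy, scipy, OpenCV 4.12 (cv2) and the standard library are available. Lean on these libraries where they do the work, as an engineer would, in place of code of your own. Each camera call takes 0.05 s, during which the arm holds its last target. There are 200 camera calls.

## Task

Take the T-bolt with the crossbar nut out of the slanted rack and let its head down lengthwise into the T-slot that the heel drilling jig stands over, ahead of the open notch in the jig's foot. Turn the head square across the slot and slide the bolt home to the end of the notch, then tighten the crossbar nut until the foot is firmly clamped, and let go. Leave the star-knob screw in the rack and the yellow heel on the bed where they are.

Things in the scene. Friction and masses are not known exactly. Their poses are not given: they have to be found in the camera images.
- bar_center (a point): Centre of the steel crossbar of the T-bolt's nut; grasp it here. Bar 80 x 16 x 16 mm, its long way along this point's x axis, z along the bolt from head to bar. Under it a stem of 16 mm diameter, then a hub (30 mm diameter, top 26 mm below this point) and the nut's flange (40 mm diameter) whose underside lies 48 mm below this point. The T-bolt weighs about 0.5 kg.
- bolt_axis (a point): Point on the axis of the T-bolt's 18 mm shank, 38 mm above the underside of its head. The head is 39 mm long along this point's y axis, 22 mm wide along x, 14.5 mm high. Two opposite corners are cut away: in the slot it turns only clockwise seen from above and stops 3 to 8 degrees past a quarter turn; forced against that stop it binds and will not slide. z points from head to bar.
- tbar (a joint): Angle of the crossbar nut on the T-bolt, rad; grows clockwise seen from the bar end, which tightens: 8 mm nearer the head per turn. At 0 the bar lies across the head's long side; it starts near 0. Thread friction 0.1 N m: until the head is held, nut and bolt turn together. Slack is gone at about 2.4 rad; then the moment rises steeply: at 0.6 N m (near 3 rad) it is firm. It stays as left.
- tbolt: The T-bolt with all it carries, 103 mm tall; its origin is the middle of the underside of the head, axes as bolt_axis. Head underside to flange underside is 47 mm at nut angle 0. Standing on the slot's floor it has 1 mm under the flange to clear the jig's foot and 2 mm over the head, so it slides into the notch best when raised about 1 mm and held upright.
- notch (a point): On the jig's 14 mm thick base, top face, at the place of the bolt's axis when it is home, the shank against the end of the U notch. The notch is 22 mm wide, runs 20 mm further along this point's +y axis and is open there. The U notch stands centred over the bed's slot, along it. The jig's low heel cradle, up to 79 mm above this face, begins 75 mm from here along -y.
- jig: Heel drilling jig of steel, base 70 x 175 x 14 mm, fixed on the bed (its rear foot is already bolted); a cradle with a yellow heel and bush plate. Origin 14 mm under notch, same axes.
- bed: Grey iron T-slot bed 180 (x) x 300 (y) x 50 mm, fixed; origin under its centre. Two slots run along its y, open at both ends, at x = -45 mm (the jig's) and x = +45 mm (unused). Each: mouth 26 mm wide and 15.5 mm deep under the top face, below it an oiled channel 41 mm wide and 16.5 mm high whose floor is 18 mm above the origin.
- slot_line (a point): Middle of the jig's slot, at the bed's top face, half-way along; the slot runs along this point's y axis.
- rack: Wooden rack 190 mm wide, origin under its centre. Its 14 mm board leans: its normal tips 27 degrees from vertical towards the rack's -x. Two holes at y = -45 and +45 mm, 28 mm up the slope by 46 mm along y; a low ledge keeps what hangs in them centred. The T-bolt hangs in one by its flange, head below, long side along y; the star-knob screw in the other. Pull along the axis; the head is clear after 50 mm.
- star_center (a point): Middle of the star-knob screw (black five-lobed knob of 50 mm, screw 92 mm long), 45 mm above its foot. A bystander.
- heel_bed_center (a point): Middle of a loose yellow block heel, 52 mm wide, 60 mm high, standing on the bed over the unused slot. A bystander.
There are look-alikes about, which are no part of the job. What is shaped like the tbolt but orange or red is not meant.

How it is judged:
On the way, in this order (a step that is already met when the one before it is completed fails the run):
1. the T-bolt's head is down in the jig's slot, under the lips (z of tbolt in the frame of slot_line between -0.036 and -0.028 m and x of tbolt in the frame of slot_line between -0.006 and 0.006 m and y of tbolt in the frame of slot_line between -0.15 and 0.15 m), for 0.1 s.
2. the bolt stands square in the slot and home in the notch (all of step 1 and angle between the y axis of bolt_axis and the x axis of bed, either way round below 0.3 rad and horizontal distance between bolt_axis and notch below 0.005 m), for 0.1 s.
At the end, for the whole second after the job is handed in: The T-bolt stands upright (within 4 degrees) with its head in the jig's slot under the lips, square across it within 17 degrees, its axis within 5 mm of home in the notch; flange on the jig and head on the bed each press with over 20 N; let go and at rest (contact force between each of jig, bed and tbolt above 20 N and angle between the y axis of bolt_axis and the x axis of bed, either way round below 0.3 rad and horizontal distance between bolt_axis and notch below 0.005 m and angle between tbolt's own z axis and vertical below 0.07 rad and z of tbolt in the frame of slot_line below -0.028 m and linear speed of tbolt below 0.01 m/s and angular speed of tbolt below 0.1 rad/s); the robot touches nothing.
It fails at once if the star-knob screw is displaced by more than 30 mm (distance of star_center from where it was at the start of the episode above 0.03 m).
It fails at once if the heel on the bed is displaced by more than 30 mm (distance of heel_bed_center from where it was at the start of the episode above 0.03 m).
It also fails if it takes over 70 s, if anything falls off the work surface, if the arm or the gripper's body presses on something with over 40 N, if the wrist force passes 120 N, or if a joint passes its speed limit or range.

## Working session

There is one attempt and no reset: what is moved stays moved. The work goes in short steps, Python scripts to look and compute and a tool call to move; the robot and the scene stay as the last step left them, time stands still between calls to the robot, and variables do not carry over. Pictures are saved under pics/ and viewed, at most 10 in all, crops included, and the job is handed in when it is done.

Besides the shell and the picture viewer there is one more tool, called after ">>>" as name(argument=value, ...) on one line, values as JSON. drive_tool: Moves the arm, as the interface text tells. Its arguments: {"type":"object","properties":{"rows":{"type":"array","items":{"type":"object","properties":{"fingers":{"type":"number"},"tx":{"type":"number"},"ty":{"type":"number"},"tz":{"type":"number"},"turn":{"type":"number"}}}},"newtons":{"type":"number"}},"required":["rows"]}

```bash
mkdir -p pics
python3 - <<'E'
from rig import bot
import cv2
for n in("scene","top"):
    cv2.imwrite(f"pics/{n}0.png",bot.get_image(n)[:,:,::-1]); i=bot.camera_info(n); print(n,i)
s=bot.get_state(); print(s)
E
```

```text
scene {'mtx': array([[518.26643854,   0.        , 275.73883211],
       [  0.        , 518.26643854, 208.97912622],
       [  0.        ,   0.        ,   1.        ]]), 'world_to_cam': array([[ 0.67885316,  0.73424284, -0.00677126, -0.47069256],
       [-0.49681828,  0.46609065,  0.73207316,  0.11021613],
       [ 0.54067549, -0.49360608,  0.68119237, -1.59350996],
       [ 0.        ,  0.        ,  0.        ,  1.        ]])}
top {'mtx': array([[388.29109995,   0.        , 282.54714294],
       [  0.        , 388.29109995, 204.6124548 ],
       [  0.        ,   0.        ,   1.        ]]), 'world_to_cam': array([[ 0.01620158, -0.99981396, -0.01046681,  0.14533654],
       [ 0.9948408 ,  0.01507073,  0.10032281, -0.54297294],
       [-0.1001464 , -0.0120382 ,  0.99489988, -1.0592631 ],
       [ 0.        ,  0.        ,  0.        ,  1.        ]])}
{'time': 0.1, 'joint_pos': array([ 1.13591685e+00,  2.21130665e-01,  1.52745823e+00, -2.16657433e-05,
        1.39470719e+00, -1.26073442e-01]), 'qvel': array([-1.75246609e-05, -1.04119898e-03, -1.44116551e-03,  1.50042660e-03,
        1.25116777e-03, -8.61943198e-04]), 'effort': array([ 5.69267322e-04, -4.95940411e+01, -3.88517010e+01,  7.00743101e-02,
        5.14958845e-02, -1.40054522e-05]), 'tool_pos': array([0.18971561, 0.59494204, 0.22157729]), 'orientation': array([ 1.53788305e-01,  9.88103452e-01, -8.21385111e-04, -2.25519236e-04]), 'ft_force': array([ 0.24017208,  0.80089844, -0.14550636]), 'torque': array([-0.00630585, -0.00150228,  0.00298741]), 'finger_force': 0.0, 'finger_gap': 0.08712247228166431}
```

View pics/scene0.png

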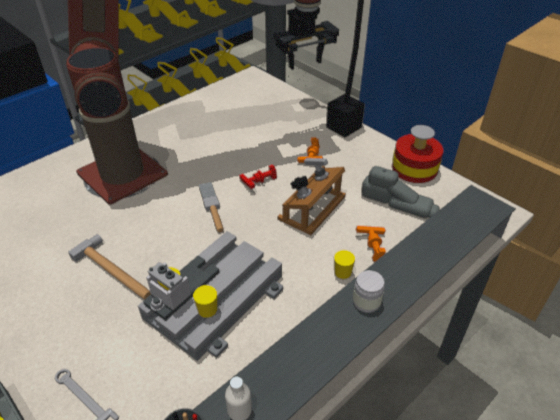

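View pics/top0.png

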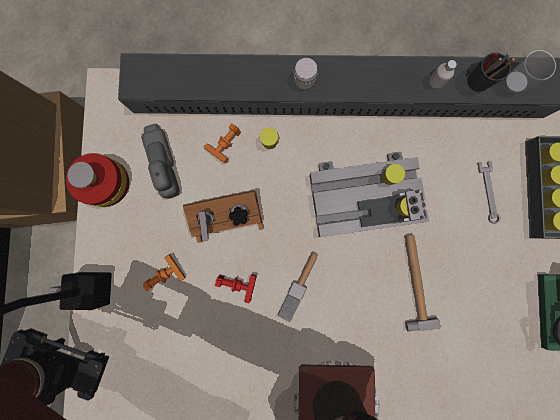

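The scene image shows the rack at about (313,195), with the T-bolt at its far hole near (318,165). In the top image the rack is at (223,215), the T-bolt's bar near (205,223), the star knob at (239,215), and the bed spans (312-427,157-236) with the notch near (362,212). Next I'll zoom in on both areas.

Run:
```python
import cv2,numpy as np
t=cv2.imread("pics/top0.png");s=cv2.imread("pics/scene0.png")
r=lambda a,y,x,h,w,k:cv2.resize(a[y:y+h,x:x+w],None,fx=k,fy=k,interpolation=cv2.INTER_CUBIC)
# left: top rack(x180,y180,100x75) below: scene rack
A=np.hstack([r(t,180,175,75,100,4),r(s,145,270,75,100,4)])
B=np.hstack([r(t,150,305,93,130,3),r(s,225,130,93,130,3)])
cv2.imwrite("pics/zr.png",A); cv2.imwrite("pics/zb.png",B)
```

```text
(no output)
```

View pics/zr.png

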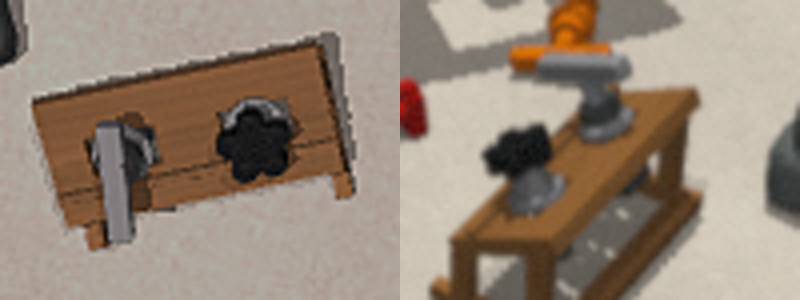

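View pics/zb.png

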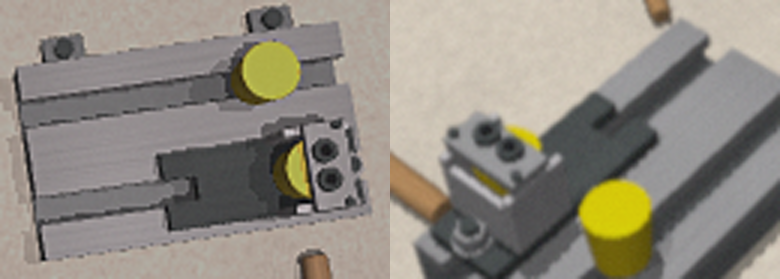

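```bash
cat > h.py <<'E'
from rig import bot
import numpy as np
from scipy.optimize import least_squares
from scipy.spatial.transform import Rotation as R
C={n:bot.camera_info(n) for n in("scene","top")}
def proj(n,p):
    c=C[n]; q=(c["world_to_cam"]@np.append(p,1))[:3]*[1,-1,-1]
    u=c["mtx"]@q; return u[:2]/u[2]
T=lambda u,v,k,x,y,o=0:(("top" if o==0 else "scene"),np.array([(u-o)/k+x,v/k+y]))
def fit(f,obs,p0):
    "f(params,local)->world ; obs: (camera,pixel),local"
    r=least_squares(lambda p:np.concatenate([proj(o[0],f(p,l))-o[1] for o,l in obs]),p0)
    print(np.round(r.x,4),"res",np.round(r.fun,1)); return r.x
E
python3 - <<'E'
from h import *
tr=lambda u,v:T(u,v,4,175,180); sr=lambda u,v:T(u,v,4,270,145,400)
tb=lambda u,v:T(u,v,3,305,150); sb=lambda u,v:T(u,v,3,130,225,390)
til=R.from_euler("y",-27,degrees=True)
bar=lambda p,l:p[:3]+(R.from_euler("z",p[3])*til).apply(l)
m=1e-3
fit(bar,[(tr(121,242),np.array([-40,0,8])*m),(tr(108,121),np.array([40,0,-8])*m),(sr(538,66),np.array([-40,0,0])*m),(sr(631,69),np.array([40,0,0])*m)],[.5,.3,.2,0])
bed=lambda p,l:np.array([*p[:2],0])+R.from_euler("z",p[2]).apply(l)
L=lambda *a:np.array(a)*m
o1=[(tb(42,260),L(-90,150,50)),(tb(17,70),L(90,150,50)),(tb(341,22),L(90,-150,50)),(tb(370,212),L(-90,-150,50)),(sb(682,20),L(-90,150,50)),(tb(38,208),L(-45,150,50))]
b=fit(bed,o1,[.5,-.1,0])
j=fit(bed,[(tb(157,153),L(35,20,64)),(tb(170,229),L(-35,20,64)),(sb(603,93),L(-35,20,64)),(sb(657,132),L(35,20,64))],[.5,-.1,0])
j2=fit(lambda p,l:bed(b,l+[-.045,p[0],0]),[(tb(157,153),L(35,20,64)),(tb(170,229),L(-35,20,64)),(sb(603,93),L(-35,20,64)),(sb(657,132),L(35,20,64))],[0.])
sl=bed(b,L(-45,0,50)); print("slot",sl,"notch via slot",bed(b,L(-45,j2[0]*1000,64)))
print("notch proj",proj("top",bed(b,L(-45,j2[0]*1000,64))))
E
```

```text
[0.4749 0.3529 0.1239 0.1092] res [ 0.3  0.3 -0.6 -0.6  0.9  0.5 -1.3 -0.4]
[ 0.5649 -0.084   0.1509] res [ 0.9 -0.4 -0.2 -1.7 -0.8 -0.3  0.8  0.8 -0.3 -1.5 -0.2  0.6]
[ 0.5207 -0.0744  0.1183] res [ 0.6 -1.2 -0.5 -0.7 -1.8 -1.6  0.6 -0.3]
[0.0167] res [ 0.2  0.1 -0.1  0.5 -2.9 -2.   0.1 -1.4]
slot [ 0.52044321 -0.09080182  0.05      ] notch via slot [ 0.51793654 -0.07432043  0.064     ]
notch proj [366.90284925 212.92613642]
```

>>> drive_tool(rows=[{"turn": -0.14,"fingers": 0.5},{"turn": -0.14},{"turn": -0.138},{"tx": -0.0257,"ty": -0.0272},{"tx": -0.0257,"ty": -0.0272},{"tx": -0.0257,"ty": -0.0272},{"tx": -0.0257,"ty": -0.0272},{"tx": -0.0257,"ty": -0.0272},{"tx": -0.0257,"ty": -0.0272},{"tx": -0.0257,"ty": -0.0272},{"tx": -0.0257,"ty": -0.0272},{"tx": -0.0257,"ty": -0.0272},{"tx": -0.0257,"ty": -0.0272},{"tz": 0.02},{"tz": 0.02}])

```text
invalid input
```

```bash
cat > look.py <<'E'
import sys,cv2
from h import *
s=bot.get_state(); q=R.from_quat(s["orientation"]); x=q.apply([1,0,0])
print("t",round(s["time"],2),"tcp",s["tool_pos"].round(4),"yaw",round(np.arctan2(x[1],x[0]),4),"q6",s["joint_pos"][5].round(2),"zaxis",q.apply([0,0,1]).round(3),"F",s["ft_force"].round(1),"M",s["torque"].round(2),"gap",round(s["finger_gap"],4))
def crop(n,p,w,h,k,ims={}):
    if n not in ims: ims[n]=bot.get_image(n)[:,:,::-1]
    u=proj(n,np.array(p)).round().astype(int); x0,y0=max(u[0]-w//2,0),max(u[1]-h//2,0)
    print(n,"offset",x0,y0,"x",k)
    return cv2.resize(ims[n][y0:y0+h,x0:x0+w],(w*k,h*k),interpolation=cv2.INTER_CUBIC)
E
python3 - <<'E'
from look import *
p=[.475,.353,.124]
cv2.imwrite("pics/a.png",np.hstack([crop("top",p,130,100,3),crop("scene",p,130,100,3)]))
E
```

```text
t 0.1 tcp [0.1897 0.5949 0.2216] yaw 2.8328 q6 -0.13 zaxis [-0.001 -0.002 -1.   ] F [ 0.2  0.8 -0.1] M [-0.01 -0.    0.  ] gap 0.0871
top offset 138 175 x 3
scene offset 251 112 x 3
```

View pics/a.png

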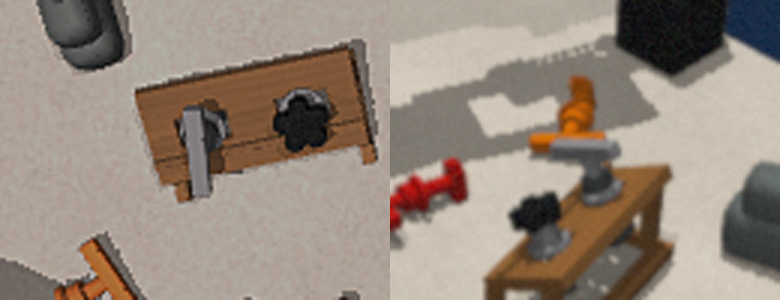

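The call was refused, probably because each row needs every field. The picture shows the scene unchanged, with the bar centred near top pixel (198,153) of the crop.

>>> drive_tool(rows=[{"fingers": 0.5,"tx": 0,"ty": 0,"tz": 0,"turn": -0.14},{"fingers": 0.5,"tx": 0,"ty": 0,"tz": 0,"turn": -0.14},{"fingers": 0.5,"tx": 0,"ty": 0,"tz": 0,"turn": -0.138},{"fingers": 0.5,"tx": -0.0257,"ty": -0.0272,"tz": 0,"turn": 0},{"fingers": 0.5,"tx": -0.0257,"ty": -0.0272,"tz": 0,"turn": 0},{"fingers": 0.5,"tx": -0.0257,"ty": -0.0272,"tz": 0,"turn": 0},{"fingers": 0.5,"tx": -0.0257,"ty": -0.0272,"tz": 0,"turn": 0},{"fingers": 0.5,"tx": -0.0257,"ty": -0.0272,"tz": 0,"turn": 0},{"fingers": 0.5,"tx": -0.0257,"ty": -0.0272,"tz": 0,"turn": 0},{"fingers": 0.5,"tx": -0.0257,"ty": -0.0272,"tz": 0,"turn": 0},{"fingers": 0.5,"tx": -0.0257,"ty": -0.0272,"tz": 0,"turn": 0},{"fingers": 0.5,"tx": -0.0257,"ty": -0.0272,"tz": 0,"turn": 0},{"fingers": 0.5,"tx": -0.0257,"ty": -0.0272,"tz": 0,"turn": 0},{"fingers": 0.5,"tx": 0,"ty": 0,"tz": 0.02,"turn": 0},{"fingers": 0.5,"tx": 0,"ty": 0,"tz": 0.02,"turn": 0}], newtons=25)

```text
time: 1.7
tool_pos: [0.4766, 0.3521, 0.1826]
orientation: [-0.053, 0.999, 0.0, 0.001]
ft_force: [-0.1, -0.3, -0.5]
finger_gap: 0.0437
finger_force: 0.0
```

Run:
```python
from look import *
p=[.475,.353,.124]
cv2.imwrite("pics/b.png",np.hstack([crop("top",p,100,100,4),crop("scene",p,100,100,4)]))
```

```text
t 1.7 tcp [0.4766 0.3521 0.1826] yaw -3.035 q6 -1.17 zaxis [ 0.001  0.001 -1.   ] F [-0.1 -0.3 -0.5] M [0.06 0.02 0.01] gap 0.0437
top offset 153 175 x 4
scene offset 266 112 x 4
```

View pics/b.png

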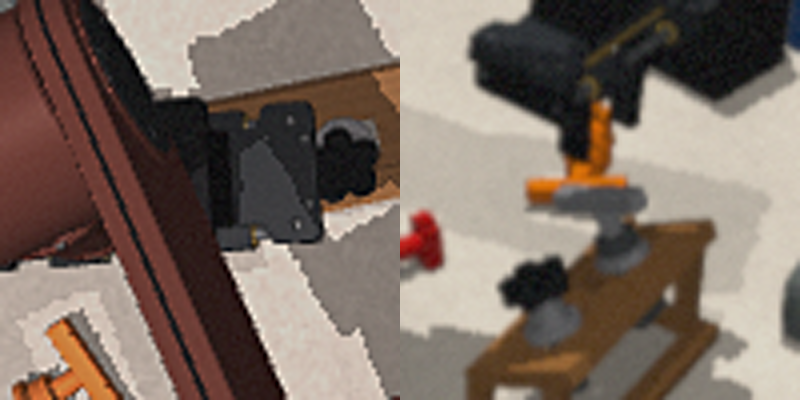

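The fingers straddle the bar, which sits at crop (600,197), just below the fingertips. I'll go down and grip.

>>> drive_tool(rows=[{"fingers": 0.5,"tx": 0.001,"ty": 0,"tz": 0.02,"turn": 0},{"fingers": 0.5,"tx": 0,"ty": 0,"tz": 0.02,"turn": 0},{"fingers": 0.5,"tx": 0,"ty": 0,"tz": 0.02,"turn": 0},{"fingers": 0.5,"tx": 0,"ty": 0,"tz": 0.017,"turn": 0},{"fingers": 0.5,"tx": 0,"ty": 0,"tz": 0,"turn": 0},{"fingers": 0,"tx": 0,"ty": 0,"tz": 0,"turn": 0},{"fingers": 0,"tx": 0,"ty": 0,"tz": 0,"turn": 0},{"fingers": 0,"tx": 0,"ty": 0,"tz": 0,"turn": 0},{"fingers": 0,"tx": 0,"ty": 0,"tz": 0,"turn": 0},{"fingers": 0,"tx": 0,"ty": 0,"tz": 0,"turn": 0},{"fingers": 0,"tx": 0,"ty": 0,"tz": 0,"turn": 0}], newtons=25)

```text
time: 2.9
tool_pos: [0.4744, 0.3533, 0.1064]
orientation: [-0.055, 0.999, 0.0, 0.0]
ft_force: [-2.3, 0.7, 4.3]
finger_gap: 0.0159
finger_force: 24.4
```

```bash
python3 -c "import look"
```

```text
t 2.9 tcp [0.4744 0.3533 0.1064] yaw -3.0324 q6 -1.17 zaxis [ 0.001  0.001 -1.   ] F [-2.3  0.7  4.3] M [ 0.02  0.21 -0.03] gap 0.0159
```

>>> drive_tool(rows=[{"fingers": 0,"tx": 0.0023,"ty": -0.0002,"tz": -0.0045,"turn": 0},{"fingers": 0,"tx": 0.0023,"ty": -0.0002,"tz": -0.0045,"turn": 0},{"fingers": 0,"tx": 0.0023,"ty": -0.0002,"tz": -0.0045,"turn": 0},{"fingers": 0,"tx": 0.0023,"ty": -0.0002,"tz": -0.0045,"turn": 0},{"fingers": 0,"tx": 0.0023,"ty": -0.0002,"tz": -0.0045,"turn": 0},{"fingers": 0,"tx": 0.0023,"ty": -0.0002,"tz": -0.0045,"turn": 0},{"fingers": 0,"tx": 0.0023,"ty": -0.0002,"tz": -0.0045,"turn": 0},{"fingers": 0,"tx": 0.0023,"ty": -0.0002,"tz": -0.0045,"turn": 0},{"fingers": 0,"tx": 0.0023,"ty": -0.0002,"tz": -0.0045,"turn": 0},{"fingers": 0,"tx": 0.0023,"ty": -0.0002,"tz": -0.0045,"turn": 0},{"fingers": 0,"tx": 0.0023,"ty": -0.0002,"tz": -0.0045,"turn": 0},{"fingers": 0,"tx": 0.0023,"ty": -0.0002,"tz": -0.0045,"turn": 0},{"fingers": 0,"tx": 0.0023,"ty": -0.0002,"tz": -0.0045,"turn": 0},{"fingers": 0,"tx": 0,"ty": 0,"tz": -0.02,"turn": 0},{"fingers": 0,"tx": 0,"ty": 0,"tz": -0.03,"turn": 0},{"fingers": 0,"tx": 0,"ty": 0,"tz": -0.03,"turn": 0},{"fingers": 0,"tx": 0,"ty": 0,"tz": -0.02,"turn": 0},{"fingers": 0,"tx": 0,"ty": 0,"tz": 0,"turn": 0}])

```text
time: 4.7
tool_pos: [0.4465, 0.3485, 0.27]
orientation: [-0.055, 0.998, 0.002, 0.004]
ft_force: [0.9, 0.0, -0.2]
finger_gap: 0.0005
finger_force: 0.0
```

Run:
```python
from look import *
p=[.45,.353,.24]
cv2.imwrite("pics/c.png",crop("scene",p,130,130,4))
```

```text
t 4.7 tcp [0.4465 0.3485 0.27  ] yaw -3.032 q6 -1.16 zaxis [ 0.008  0.005 -1.   ] F [ 0.9  0.  -0.2] M [ 0.03 -0.02 -0.02] gap 0.0005
scene offset 246 58 x 4
```

View pics/c.png

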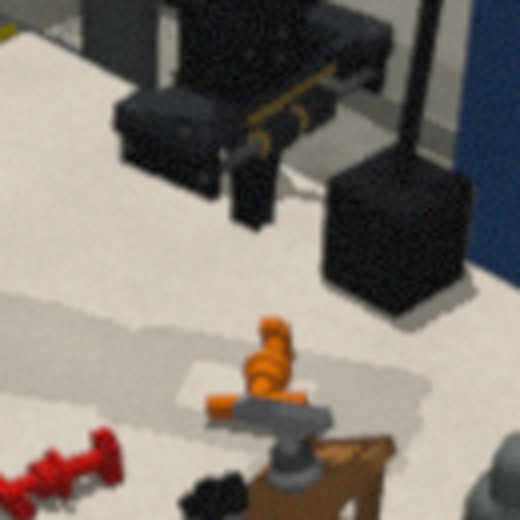

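The bolt slipped out of the grip and dropped back into its hole, with the bar at the same pixels as before (crop 235-330, 415). I'll regrip deeper with 60 N and pull in stages while watching the force.

>>> drive_tool(rows=[{"fingers": 0.5,"tx": -0.0284,"ty": 0.0017,"tz": 0,"turn": 0},{"fingers": 0.5,"tx": 0,"ty": 0,"tz": 0.04,"turn": 0},{"fingers": 0.5,"tx": 0,"ty": 0,"tz": 0.04,"turn": 0},{"fingers": 0.5,"tx": 0,"ty": 0,"tz": 0.03,"turn": 0},{"fingers": 0.5,"tx": 0,"ty": 0,"tz": 0.03,"turn": 0},{"fingers": 0.5,"tx": 0,"ty": 0,"tz": 0.028,"turn": 0},{"fingers": 0.5,"tx": 0,"ty": 0,"tz": 0,"turn": 0},{"fingers": 0,"tx": 0,"ty": 0,"tz": 0,"turn": 0},{"fingers": 0,"tx": 0,"ty": 0,"tz": 0,"turn": 0},{"fingers": 0,"tx": 0,"ty": 0,"tz": 0,"turn": 0},{"fingers": 0,"tx": 0,"ty": 0,"tz": 0,"turn": 0},{"fingers": 0,"tx": 0,"ty": 0,"tz": 0,"turn": 0},{"fingers": 0,"tx": 0.0014,"ty": 0,"tz": -0.0027,"turn": 0},{"fingers": 0,"tx": 0.0014,"ty": 0,"tz": -0.0027,"turn": 0},{"fingers": 0,"tx": 0.0014,"ty": 0,"tz": -0.0027,"turn": 0}], newtons=60)

```text
time: 6.25
tool_pos: [0.4685, 0.3517, 0.1043]
orientation: [-0.055, 0.999, 0.0, 0.0]
ft_force: [3.0, 0.3, -5.8]
finger_gap: 0.0219
finger_force: 52.8
```

```bash
python3 -c "import look"
```

```text
t 6.25 tcp [0.4685 0.3517 0.1043] yaw -3.0324 q6 -1.17 zaxis [ 0.001  0.001 -1.   ] F [ 3.   0.3 -5.8] M [ 0.16 -0.51  0.05] gap 0.0219
```

>>> drive_tool(rows=[{"fingers": 0,"tx": 0,"ty": 0,"tz": 0,"turn": 0},{"fingers": 0,"tx": 0,"ty": 0,"tz": 0,"turn": 0}])

```text
time: 6.45
tool_pos: [0.4685, 0.3517, 0.1044]
orientation: [-0.055, 0.999, 0.0, 0.0]
ft_force: [1.6, 0.7, -2.3]
finger_gap: 0.0217
finger_force: 53.1
```

Run:
```python
from look import *
p=[.47,.353,.11]
cv2.imwrite("pics/d.png",np.hstack([crop("scene",p,64,96,6),crop("top",p,64,96,6)]))
```

```text
t 6.45 tcp [0.4685 0.3517 0.1044] yaw -3.0322 q6 -1.17 zaxis [ 0.  0. -1.] F [ 1.6  0.7 -2.3] M [ 0.2  -0.35  0.05] gap 0.0217
scene offset 282 117 x 6
top offset 173 180 x 6
```

View pics/d.png

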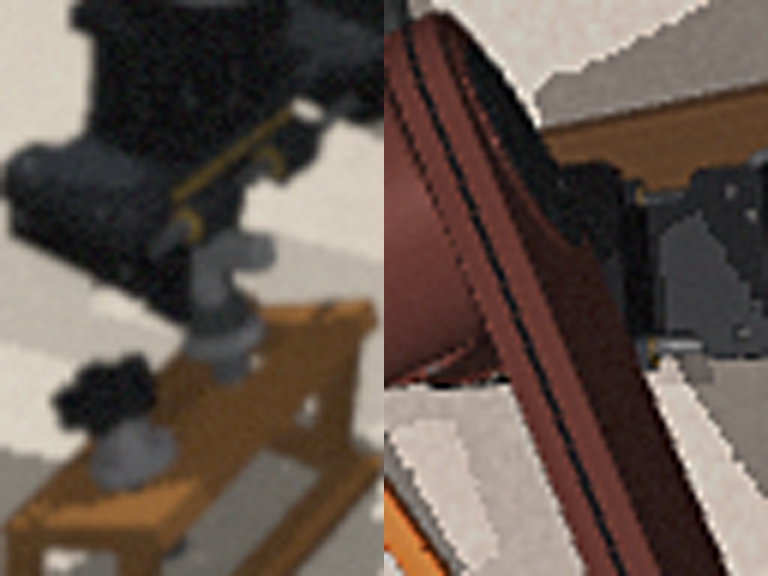

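Run:
```python
from h import *
f=lambda p:((proj("scene",np.array(p))-[282,117])*6).round()
print("tcp",f([.4685,.3517,.1044]),"grasp",f([.4685,.3517,.1234]),"-y tip",f([.4685,.338,.1044]))
c=np.array([.4685,.3517,.1234])
print("barend+x if centred",f(c+[.0357*.99,.0357*.1,.018]))
# refit flange/bar from original images: pictures zr (scene) flange ellipse centre, bar right end
til=R.from_euler("y",-27,degrees=True)
for yaw in(.11,.19):
  rot=R.from_euler("z",yaw)*til
  b=np.array([.4749,.3529,.1239])
  for n,o,k,dx in(("scene",[270,145],4,400),("top",[175,180],4,0)):
    print(yaw,n,[((proj(n,b+rot.apply(np.array(l)*1e-3))-o)*k+[dx,0]).round() for l in([-40,0,8],[40,0,8],[40,0,-8],[0,0,-48],[0,20,-48],[0,-20,-48])])
```

```text
tcp [188. 298.] grasp [190. 265.] -y tip [168. 311.]
barend+x if centred [254. 265.]
0.11 scene [array([538.,  58.]), array([622.,  57.]), array([630.,  78.]), array([605., 129.]), array([622., 115.]), array([587., 143.])]
0.11 top [array([122., 243.]), array([102., 128.]), array([106., 119.]), array([125., 152.]), array([ 95., 155.]), array([155., 149.])]
0.19 scene [array([535.,  60.]), array([624.,  55.]), array([632.,  76.]), array([606., 128.]), array([622., 113.]), array([591., 143.])]
0.19 top [array([127., 243.]), array([ 97., 129.]), array([101., 119.]), array([123., 152.]), array([ 93., 157.]), array([152., 147.])]
```

The zoomed picture shows the bolt lifted about 10 mm. The fingers are too deep, biting the hub edge (gap 22 mm) at crop (190,300), because the commanded pose was lower than the measured one. I'll set the bolt back and regrip at the bar's height.

>>> drive_tool(rows=[{"fingers": 0,"tx": -0.0021,"ty": 0,"tz": 0.004,"turn": 0},{"fingers": 0,"tx": -0.0021,"ty": 0,"tz": 0.004,"turn": 0},{"fingers": 0,"tx": 0,"ty": 0,"tz": 0,"turn": 0},{"fingers": 0.5,"tx": 0,"ty": 0,"tz": 0,"turn": 0},{"fingers": 0.5,"tx": 0,"ty": 0,"tz": 0,"turn": 0},{"fingers": 0.5,"tx": 0,"ty": 0,"tz": 0,"turn": 0},{"fingers": 0.5,"tx": 0,"ty": 0,"tz": -0.009,"turn": 0},{"fingers": 0.5,"tx": 0,"ty": 0,"tz": 0,"turn": 0},{"fingers": 0.5,"tx": 0,"ty": 0,"tz": 0,"turn": 0}])

```text
time: 7.45
tool_pos: [0.473, 0.3521, 0.1056]
orientation: [-0.055, 0.999, 0.0, 0.0]
ft_force: [0.8, 0.3, 0.2]
finger_gap: 0.0429
finger_force: 0.0
```

Run:
```python
from look import *
p=[.47,.353,.11]
cv2.imwrite("pics/e.png",crop("scene",p,64,96,6))
```

```text
t 7.45 tcp [0.473  0.3521 0.1056] yaw -3.0324 q6 -1.17 zaxis [ 0.001  0.    -1.   ] F [0.8 0.3 0.2] M [ 0.05  0.07 -0.02] gap 0.0429
scene offset 282 117 x 6
```

View pics/e.png

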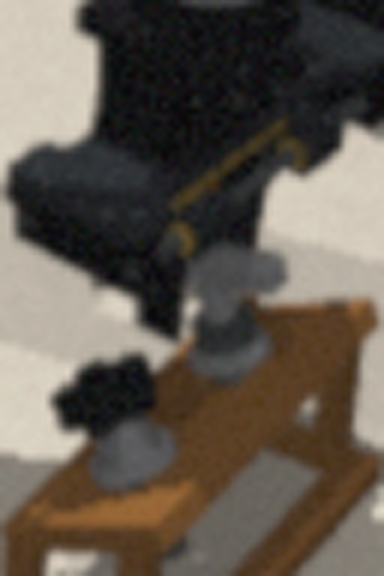

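The bolt is seated again, with the bar's right end at crop (285,268) and the finger clear of it. I'll close at 60 N and pull slowly.

>>> drive_tool(rows=[{"fingers": 0.5,"tx": -0.003,"ty": 0.001,"tz": 0,"turn": 0},{"fingers": 0,"tx": 0,"ty": 0,"tz": 0,"turn": 0},{"fingers": 0,"tx": 0,"ty": 0,"tz": 0,"turn": 0},{"fingers": 0,"tx": 0,"ty": 0,"tz": 0,"turn": 0},{"fingers": 0,"tx": 0,"ty": 0,"tz": 0,"turn": 0},{"fingers": 0,"tx": 0,"ty": 0,"tz": 0,"turn": 0},{"fingers": 0,"tx": 0.0014,"ty": 0,"tz": -0.0027,"turn": 0},{"fingers": 0,"tx": 0.0014,"ty": 0,"tz": -0.0027,"turn": 0},{"fingers": 0,"tx": 0.0014,"ty": 0,"tz": -0.0027,"turn": 0},{"fingers": 0,"tx": 0.0014,"ty": 0,"tz": -0.0027,"turn": 0},{"fingers": 0,"tx": 0,"ty": 0,"tz": 0,"turn": 0}], newtons=60)

```text
time: 8.6
tool_pos: [0.4711, 0.3529, 0.1167]
orientation: [-0.055, 0.999, 0.0, 0.001]
ft_force: [3.9, 0.3, -1.4]
finger_gap: 0.015
finger_force: 61.9
```

```bash
python3 -c "import look"
```

```text
t 8.6 tcp [0.4711 0.3529 0.1167] yaw -3.0324 q6 -1.17 zaxis [ 0.003  0.001 -1.   ] F [ 3.9  0.3 -1.4] M [ 0.13 -0.83  0.03] gap 0.015
```

>>> drive_tool(rows=[{"fingers": 0,"tx": 0.0004,"ty": 0,"tz": -0.0032,"turn": 0},{"fingers": 0,"tx": 0.0014,"ty": 0,"tz": -0.0027,"turn": 0},{"fingers": 0,"tx": 0.0014,"ty": 0,"tz": -0.0027,"turn": 0},{"fingers": 0,"tx": 0.0014,"ty": 0,"tz": -0.0027,"turn": 0},{"fingers": 0,"tx": 0,"ty": 0,"tz": 0,"turn": 0}])

```text
time: 9.1
tool_pos: [0.4648, 0.3502, 0.1184]
orientation: [-0.054, 0.999, -0.002, -0.001]
ft_force: [24.1, 8.2, -50.7]
finger_gap: 0.0153
finger_force: 60.4
```

```bash
python3 -c "import look"
```

```text
t 9.1 tcp [0.4648 0.3502 0.1184] yaw -3.0329 q6 -1.17 zaxis [-0.002 -0.003 -1.   ] F [ 24.1   8.2 -50.7] M [ 1.69 -4.24  0.17] gap 0.0153
```

It is jammed: 56 N straight along the axis, so the head is catching under the board. The rack's yaw from its edge in the picture is about 0.22, so I twisted the bolt by about 0.1 rad. I'll back off, turn it to match and recentre.

>>> drive_tool(rows=[{"fingers": 0,"tx": -0.0018,"ty": 0,"tz": 0.0036,"turn": 0},{"fingers": 0,"tx": -0.0018,"ty": 0,"tz": 0.0036,"turn": 0},{"fingers": 0,"tx": -0.0009,"ty": 0,"tz": 0.0018,"turn": 0},{"fingers": 0,"tx": 0,"ty": 0,"tz": 0,"turn": -0.055},{"fingers": 0,"tx": 0,"ty": 0,"tz": 0,"turn": -0.05},{"fingers": 0,"tx": -0.0013,"ty": 0,"tz": -0.0007,"turn": 0},{"fingers": 0,"tx": 0,"ty": 0,"tz": 0,"turn": 0},{"fingers": 0,"tx": 0,"ty": 0,"tz": 0,"turn": 0}])

```text
time: 9.9
tool_pos: [0.4709, 0.3529, 0.119]
orientation: [-0.106, 0.994, -0.0, -0.0]
ft_force: [0.5, -0.5, -4.9]
finger_gap: 0.0153
finger_force: 60.3
```

```bash
python3 -c "import look"
```

```text
t 9.9 tcp [0.4709 0.3529 0.119 ] yaw -2.9283 q6 -1.28 zaxis [-0. -0. -1.] F [ 0.5 -0.5 -4.9] M [0.03 0.15 0.02] gap 0.0153
```

The bolt now hangs free (-4.9 N, which is just its weight). I'll continue along the axis.

>>> drive_tool(rows=[{"fingers": 0,"tx": 0.0014,"ty": 0,"tz": -0.0027,"turn": 0},{"fingers": 0,"tx": 0.0014,"ty": 0,"tz": -0.0027,"turn": 0},{"fingers": 0,"tx": 0.0014,"ty": 0,"tz": -0.0027,"turn": 0},{"fingers": 0,"tx": 0,"ty": 0,"tz": 0,"turn": 0}])

```text
time: 10.3
tool_pos: [0.4676, 0.3522, 0.1283]
orientation: [-0.107, 0.994, 0.0, 0.001]
ft_force: [1.2, -1.2, -3.6]
finger_gap: 0.015
finger_force: 60.3
```

```bash
python3 -c "import look"
```

```text
t 10.3 tcp [0.4676 0.3522 0.1283] yaw -2.9276 q6 -1.27 zaxis [ 0.002  0.001 -1.   ] F [ 1.2 -1.2 -3.6] M [ 0.07 -0.23 -0.01] gap 0.015
```

>>> drive_tool(rows=[{"fingers": 0,"tx": 0.001,"ty": -0.0006,"tz": -0.0029,"turn": 0},{"fingers": 0,"tx": 0.0014,"ty": 0,"tz": -0.0027,"turn": 0},{"fingers": 0,"tx": 0.0014,"ty": 0,"tz": -0.0027,"turn": 0},{"fingers": 0,"tx": 0.0014,"ty": 0,"tz": -0.0027,"turn": 0},{"fingers": 0,"tx": 0,"ty": 0,"tz": 0,"turn": 0}])

```text
time: 10.8
tool_pos: [0.4624, 0.3504, 0.139]
orientation: [-0.107, 0.994, 0.0, 0.001]
ft_force: [1.5, 0.5, -2.9]
finger_gap: 0.0151
finger_force: 60.3
```

```bash
python3 -c "import look"
```

```text
t 10.8 tcp [0.4624 0.3504 0.139 ] yaw -2.9274 q6 -1.27 zaxis [ 0.001  0.001 -1.   ] F [ 1.5  0.5 -2.9] M [ 0.13 -0.46 -0.05] gap 0.0151
```

Still rising. About 38 mm is out and another 25 mm or so is needed.

>>> drive_tool(rows=[{"fingers": 0,"tx": 0.0008,"ty": 0,"tz": -0.003,"turn": 0},{"fingers": 0,"tx": 0.0014,"ty": 0,"tz": -0.0027,"turn": 0},{"fingers": 0,"tx": 0.0014,"ty": 0,"tz": -0.0027,"turn": 0},{"fingers": 0,"tx": 0.0014,"ty": 0,"tz": -0.0027,"turn": 0},{"fingers": 0,"tx": 0.0014,"ty": 0,"tz": -0.0027,"turn": 0},{"fingers": 0,"tx": 0.0014,"ty": 0,"tz": -0.0027,"turn": 0},{"fingers": 0,"tx": 0.0014,"ty": 0,"tz": -0.0027,"turn": 0},{"fingers": 0,"tx": 0.0014,"ty": 0,"tz": -0.0027,"turn": 0},{"fingers": 0,"tx": 0.0014,"ty": 0,"tz": -0.0027,"turn": 0},{"fingers": 0,"tx": 0.0014,"ty": 0,"tz": -0.0027,"turn": 0},{"fingers": 0,"tx": 0,"ty": 0,"tz": 0,"turn": 0},{"fingers": 0,"tx": 0,"ty": 0,"tz": 0,"turn": 0}])

```text
time: 12.0
tool_pos: [0.449, 0.3475, 0.1654]
orientation: [-0.107, 0.994, 0.0, 0.0]
ft_force: [-0.1, 0.6, -5.6]
finger_gap: 0.0157
finger_force: 60.3
```

```bash
python3 -c "import look"
```

```text
t 12.0 tcp [0.449  0.3475 0.1654] yaw -2.9274 q6 -1.27 zaxis [ 0.  0. -1.] F [-0.1  0.6 -5.6] M [0.03 0.1  0.  ] gap 0.0157
```

>>> drive_tool(rows=[{"fingers": 0,"tx": 0,"ty": 0,"tz": -0.02,"turn": 0},{"fingers": 0,"tx": 0,"ty": 0,"tz": -0.03,"turn": 0},{"fingers": 0,"tx": 0,"ty": 0,"tz": -0.03,"turn": 0},{"fingers": 0,"tx": 0,"ty": 0,"tz": -0.01,"turn": 0.06},{"fingers": 0,"tx": -0.0003,"ty": -0.0156,"tz": 0,"turn": 0},{"fingers": 0,"tx": -0.0004,"ty": -0.03,"tz": 0,"turn": 0},{"fingers": 0,"tx": -0.0004,"ty": -0.03,"tz": 0,"turn": 0},{"fingers": 0,"tx": -0.0004,"ty": -0.03,"tz": 0,"turn": 0},{"fingers": 0,"tx": -0.0004,"ty": -0.03,"tz": 0,"turn": 0},{"fingers": 0,"tx": -0.0004,"ty": -0.03,"tz": 0,"turn": 0},{"fingers": 0,"tx": -0.0004,"ty": -0.03,"tz": 0,"turn": 0},{"fingers": 0,"tx": -0.0004,"ty": -0.03,"tz": 0,"turn": 0},{"fingers": 0,"tx": -0.0004,"ty": -0.03,"tz": 0,"turn": 0},{"fingers": 0,"tx": -0.0004,"ty": -0.03,"tz": 0,"turn": 0},{"fingers": 0,"tx": -0.0004,"ty": -0.03,"tz": 0,"turn": 0},{"fingers": 0,"tx": -0.0004,"ty": -0.03,"tz": 0,"turn": 0},{"fingers": 0,"tx": -0.0003,"ty": -0.02,"tz": 0,"turn": 0},{"fingers": 0,"tx": -0.0003,"ty": -0.01,"tz": 0,"turn": 0},{"fingers": 0,"tx": 0,"ty": 0,"tz": 0,"turn": 0},{"fingers": 0,"tx": 0,"ty": 0,"tz": 0,"turn": 0}])

```text
time: 14.0
tool_pos: [0.5114, -0.0224, 0.2548]
orientation: [-0.077, 0.997, 0.0, -0.001]
ft_force: [-0.8, 0.5, -4.5]
finger_gap: 0.0155
finger_force: 60.3
```

```bash
python3 -c "import look"
```

```text
t 14.0 tcp [ 0.5114 -0.0224  0.2548] yaw -2.9873 q6 -1.92 zaxis [-0.001  0.001 -1.   ] F [-0.8  0.5 -4.5] M [0.04 0.12 0.01] gap 0.0155
```

>>> drive_tool(rows=[{"fingers": 0,"tx": 0,"ty": 0,"tz": 0.03,"turn": 0},{"fingers": 0,"tx": 0,"ty": 0,"tz": 0.04,"turn": 0},{"fingers": 0,"tx": 0,"ty": 0,"tz": 0.03,"turn": 0},{"fingers": 0,"tx": 0,"ty": 0,"tz": 0.017,"turn": 0},{"fingers": 0,"tx": 0,"ty": 0,"tz": 0,"turn": 0},{"fingers": 0,"tx": 0,"ty": 0,"tz": 0,"turn": 0}], newtons=20)

```text
time: 14.6
tool_pos: [0.512, -0.022, 0.1388]
orientation: [-0.078, 0.997, 0.0, -0.0]
ft_force: [-0.2, -0.1, -5.0]
finger_gap: 0.0154
finger_force: 20.2
```

```bash
python3 -c "import look"
```

```text
t 14.6 tcp [ 0.512  -0.022   0.1388] yaw -2.9859 q6 -1.92 zaxis [-0.  0. -1.] F [-0.2 -0.1 -5. ] M [ 0.01  0.05 -0.01] gap 0.0154
```

>>> drive_tool(rows=[{"fingers": 0,"tx": 0,"ty": 0,"tz": 0,"turn": 0},{"fingers": 0,"tx": 0,"ty": 0,"tz": 0,"turn": 0},{"fingers": 0,"tx": 0,"ty": 0,"tz": 0,"turn": 0}], newtons=12)

```text
time: 14.9
tool_pos: [0.5127, -0.023, 0.1396]
orientation: [-0.077, 0.997, -0.0, 0.001]
ft_force: [0.4, -0.2, -5.2]
finger_gap: 0.0161
finger_force: 12.0
```

```bash
python3 -c "import look"
```

```text
t 14.9 tcp [ 0.5127 -0.023   0.1396] yaw -2.9873 q6 -1.92 zaxis [ 0.002 -0.    -1.   ] F [ 0.4 -0.2 -5.2] M [-0.01  0.11  0.02] gap 0.0161
```

```bash
cat > avg.py <<'E'
from look import *
S=[]
for i in range(8): bot.get_image("scene"); S.append(bot.get_state())
a=lambda k:np.mean([s[k] for s in S],axis=0).round(4)
print("AVG tcp",a("tool_pos"),"F",a("ft_force").round(2),"M",a("torque").round(3),"sd",np.std([s["torque"] for s in S],axis=0).round(3))
E
python3 avg.py
```

```text
t 14.9 tcp [ 0.5127 -0.023   0.1396] yaw -2.9873 q6 -1.92 zaxis [ 0.002 -0.    -1.   ] F [ 0.4 -0.2 -5.2] M [-0.01  0.11  0.02] gap 0.0161
AVG tcp [ 0.5121 -0.023   0.1387] F [ 0.02  0.   -5.45] M [ 0.018  0.092 -0.009] sd [0.031 0.018 0.022]
```

>>> drive_tool(rows=[{"fingers": 0,"tx": 0,"ty": 0,"tz": 0,"turn": 0},{"fingers": 0,"tx": 0,"ty": 0,"tz": 0,"turn": 0},{"fingers": 0,"tx": 0,"ty": 0,"tz": 0,"turn": 0}], newtons=8)

```text
time: 15.6
tool_pos: [0.5118, -0.0229, 0.1383]
orientation: [-0.077, 0.997, 0.0, -0.0]
ft_force: [1.0, 0.1, -5.6]
finger_gap: 0.0159
finger_force: 8.0
```

```bash
python3 avg.py
```

```text
t 15.6 tcp [ 0.5118 -0.0229  0.1383] yaw -2.9874 q6 -1.92 zaxis [-0.  0. -1.] F [ 1.   0.1 -5.6] M [ 0.01  0.08 -0.01] gap 0.0159
AVG tcp [ 0.5119 -0.0229  0.1383] F [ 0.02  0.06 -4.99] M [ 0.017  0.037 -0.014] sd [0.022 0.032 0.026]
```

>>> drive_tool(rows=[{"fingers": 0,"tx": 0,"ty": 0,"tz": 0.006,"turn": 0},{"fingers": 0,"tx": 0.003,"ty": 0,"tz": 0,"turn": 0},{"fingers": 0,"tx": -0.006,"ty": 0,"tz": 0,"turn": 0},{"fingers": 0,"tx": 0.003,"ty": 0,"tz": 0,"turn": 0},{"fingers": 0,"tx": 0,"ty": 0,"tz": 0,"turn": 0},{"fingers": 0,"tx": 0,"ty": 0,"tz": 0,"turn": 0}], newtons=6)

```text
time: 16.6
tool_pos: [0.5119, -0.0229, 0.1324]
orientation: [-0.077, 0.997, -0.0, 0.0]
ft_force: [-0.5, 0.3, -5.3]
finger_gap: 0.0155
finger_force: 6.0
```

```bash
cat >> avg.py <<'E'
cv2.imwrite(f"pics/s{int(S[-1]['time']*100)}.png",bot.get_image("scene")[:,:,::-1])
E
python3 avg.py
```

```text
t 16.6 tcp [ 0.5119 -0.0229  0.1324] yaw -2.9874 q6 -1.92 zaxis [ 0. -0. -1.] F [-0.5  0.3 -5.3] M [ 0.06 -0.    0.05] gap 0.0155
AVG tcp [ 0.512  -0.0229  0.1324] F [ 0.25 -0.29 -5.11] M [0.042 0.042 0.012] sd [0.015 0.024 0.024]
```

```bash
cat > asc.py <<'E'
from h import *
import cv2,glob,os
f=max(glob.glob("pics/s[0-9]*.png"),key=os.path.getmtime)
a=cv2.imread(f,0).astype(int);b=cv2.imread("pics/scene0.png",0)
s=bot.get_state(); g=s["tool_pos"]+[0,0,.019]
q=R.from_quat(s["orientation"])
print("grasp px",proj("scene",g).round(1),"foot px if upright",proj("scene",g-[0,0,.095]).round(1),"head edges",[proj("scene",g+q.apply([x,0,.095])).round(1) for x in(-.011,.011)],"foot if 27deg",proj("scene",g+q.apply([-.043,0,.085])).round(1), "10deg",proj("scene",g+q.apply([-.0165,0,.0935])).round(1))
u=proj("scene",g).astype(int);x0,y0=u[0]-24,u[1]-8
d=a-b
print("x0",x0)
for y in range(y0,y0+58): print(y,"".join("." if abs(d[y,x])<14 else str(min(9,a[y,x]//20)) for x in range(x0,x0+56)))
E
python3 asc.py
```

```text
grasp px [215.  227.9] foot px if upright [218.3 255.4] head edges [array([221.6, 257.5]), array([215. , 253.4])] foot if 27deg [231.1 260.9] 10deg [223.3 258.1]
x0 190
219 21121112111111122221112111111111258....99999999999999999
220 22211111111111111221121111111111158.....9999999999999999
221 22221111111111112333211111111111258......999999999999999
222 22221111212211113344321111111111268......999999999999999
223 22222111112442112333421111111111268.......99999999999999
224 2233322111255322333343111122111137.........9999999999999
225 2234321111256423332333211133321138.........9999999999999
226 2233221111255433322232112344433137..........999999999999
227 2222221112344333221121112344443336..........999999999999
228 22222111233322332110010123444444..7..........99999999999
229 22221112332222343110001123444....4679.........9999999999
230 111110013322335532101100234......44578........99999999..
231 1111110012235566420011011334..4..444567........99999....
232 11111010123566664201001012344..4444445578...............
233 111100002356666642110001123344444444455567..............
234 111100112466
[... 1906 characters left out ...]
44444444445555555555555555555
266 .....222...........2222222344444444555555555555555555555
267 ......2...........22222222233444444455555555555555555555
268 ......32.........222222222223344444555555555555555555554
269 .......322......2222222222222344445555555555555555555544
270 .......22223...222222222222..33444555555555555555555554.
271 ...4..32222322222222222222...3344555555555555555555554..
272 ......2222222222222222222....345555555555555555555544...
273 ....323.3222232222222222.....4455555555555555555554.....
274 ...32...32222232322222......44555555555555555555544.....
275 ...22...3222232222222.....445555555555555555555544......
276 32322233222222222232......5555555555555555555554........
```

Run:
```python
from look import *
p=[.512,-.023,.10]
cv2.imwrite("pics/f.png",np.hstack([crop("scene",p,64,96,6),crop("top",p,64,96,6)]))
```

```text
t 17.05 tcp [ 0.5119 -0.0229  0.1323] yaw -2.9875 q6 -1.92 zaxis [-0.  0. -1.] F [-0.1  0.5 -4.5] M [0.02 0.01 0.01] gap 0.0158
scene offset 185 195 x 6
top offset 318 166 x 6
```

View pics/f.png

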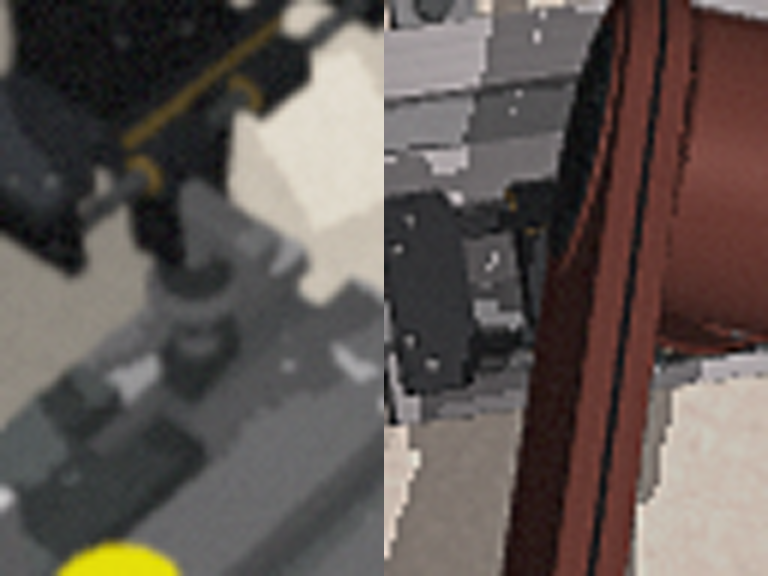

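The bolt hangs practically upright, with its head at crop (200,365), right over the slot mouth ahead of the notch at (85,400). I'll firm the grip and lower it gently.

>>> drive_tool(rows=[{"fingers": 0,"tx": 0,"ty": 0,"tz": 0,"turn": 0},{"fingers": 0,"tx": 0.0005,"ty": 0,"tz": 0.003,"turn": 0},{"fingers": 0,"tx": 0,"ty": 0,"tz": 0.003,"turn": 0},{"fingers": 0,"tx": 0,"ty": 0,"tz": 0.003,"turn": 0},{"fingers": 0,"tx": 0,"ty": 0,"tz": 0.003,"turn": 0},{"fingers": 0,"tx": 0,"ty": 0,"tz": 0,"turn": 0}], newtons=20)

```text
time: 17.75
tool_pos: [0.5128, -0.0229, 0.1226]
orientation: [-0.077, 0.997, -0.0, 0.001]
ft_force: [-4.0, 2.8, 7.9]
finger_gap: 0.0161
finger_force: 20.0
```

```bash
python3 -c "import look"
```

```text
t 17.75 tcp [ 0.5128 -0.0229  0.1226] yaw -2.9873 q6 -1.92 zaxis [ 0.003 -0.    -1.   ] F [-4.   2.8  7.9] M [0.37 0.74 0.05] gap 0.0161
```

>>> drive_tool(rows=[{"fingers": 0,"tx": 0,"ty": 0,"tz": -0.003,"turn": 0},{"fingers": 0,"tx": 0.002,"ty": 0,"tz": 0,"turn": 0},{"fingers": 0,"tx": 0,"ty": 0,"tz": 0,"turn": 0},{"fingers": 0,"tx": 0,"ty": 0,"tz": 0.003,"turn": 0},{"fingers": 0,"tx": 0,"ty": 0,"tz": 0.001,"turn": 0},{"fingers": 0,"tx": 0,"ty": 0,"tz": 0,"turn": 0}])

```text
time: 18.35
tool_pos: [0.5113, -0.0237, 0.1212]
orientation: [-0.077, 0.997, -0.001, 0.002]
ft_force: [0.8, 0.2, 5.0]
finger_gap: 0.0156
finger_force: 20.0
```

```bash
python3 -c "import look"
```

```text
t 18.35 tcp [ 0.5113 -0.0237  0.1212] yaw -2.9875 q6 -1.93 zaxis [ 0.004 -0.001 -1.   ] F [0.8 0.2 5. ] M [0.05 0.24 0.02] gap 0.0156
```

>>> drive_tool(rows=[{"fingers": 0,"tx": 0,"ty": 0,"tz": -0.003,"turn": 0},{"fingers": 0,"tx": 0.002,"ty": 0,"tz": 0,"turn": 0},{"fingers": 0,"tx": 0,"ty": 0,"tz": 0,"turn": 0},{"fingers": 0,"tx": 0,"ty": 0,"tz": 0.003,"turn": 0},{"fingers": 0,"tx": 0,"ty": 0,"tz": 0.001,"turn": 0},{"fingers": 0,"tx": 0,"ty": 0,"tz": 0,"turn": 0}])

```text
time: 18.95
tool_pos: [0.5101, -0.0237, 0.1212]
orientation: [-0.077, 0.997, -0.0, 0.003]
ft_force: [1.2, 1.5, 10.1]
finger_gap: 0.0159
finger_force: 20.0
```

```bash
python3 avg.py; python3 asc.py | sed -n '1,2p;20,55p'
```

```text
t 18.95 tcp [ 0.5101 -0.0237  0.1212] yaw -2.9874 q6 -1.93 zaxis [ 0.006 -0.    -1.   ] F [ 1.2  1.5 10.1] M [ 0.38  0.08 -0.01] gap 0.0159
AVG tcp [ 0.5101 -0.0237  0.1212] F [0.66 1.87 9.81] M [0.393 0.096 0.011] sd [0.02  0.017 0.035]
grasp px [214.6 231.1] foot px if upright [218.  258.2] head edges [array([221.4, 260.4]), array([214.9, 256.3])] foot if 27deg [230.8 263.8] 10deg [223. 261.]
x0 190
240 31110101256666666653200102343333334555444...............
241 53211011256666666664211112333322334444433...........87..
242 6543211225666666665421111222222223444433...........86556
243 666543224566666666543221122222222344433...3.......865444
244 66666545666666666654332222222222333333...........8644443
245 6666666666666766665443222222222334333...........76444443
246 66676666676666666654433222222233433...........3444444433
247 6666666666666666654444433333334443...........33444344434
248 666666666666666655444444444444444...........333434434334
249 76666666666666655444344444444443...........3344444444444
250 666666666666665554444444444443332.....3...44444454444444
251 66666666666655554444
[... 800 characters left out ...]
34444444444555555555555555555
265 ...32222............222233344444444555555555555555555555
266 ....322............2222222344444445555555555555555555555
267 4....22...........22222222233444445555555555555555555555
268 4....3222........222222222223344445555555555555555556555
269 .....32223......3222222212222334455555555555555555556554
270 .4...2222223...222222222222..34455555555555555555555554.
271 ....322222222.222222222222...3455555555555555555555544..
272 ....2.3322222322222222222.....45555555555555555555544...
273 .322...33222322223232222.....45555555555555555555544....
274 2222..32222222222222222.....45555555555555555555544.....
275 222322222222222222222.....455555555555555555555544......
```

Steady reading: the contact is near the head's (-x,+y) corner, so I'll turn a little clockwise and shift 1 mm back.

>>> drive_tool(rows=[{"fingers": 0,"tx": 0,"ty": 0,"tz": -0.004,"turn": 0},{"fingers": 0,"tx": -0.001,"ty": 0,"tz": 0,"turn": 0.07},{"fingers": 0,"tx": 0,"ty": 0,"tz": 0,"turn": 0},{"fingers": 0,"tx": 0,"ty": 0,"tz": 0.003,"turn": 0},{"fingers": 0,"tx": 0,"ty": 0,"tz": 0.002,"turn": 0},{"fingers": 0,"tx": 0,"ty": 0,"tz": 0.001,"turn": 0},{"fingers": 0,"tx": 0,"ty": 0,"tz": 0,"turn": 0}])

```text
time: 20.1
tool_pos: [0.5124, -0.0235, 0.1203]
orientation: [-0.043, 0.999, -0.0, 0.004]
ft_force: [1.7, 3.1, 13.9]
finger_gap: 0.0159
finger_force: 20.0
```

```bash
python3 avg.py
```

```text
t 20.1 tcp [ 0.5124 -0.0235  0.1203] yaw -3.0557 q6 -1.86 zaxis [ 0.009 -0.    -1.   ] F [ 1.7  3.1 13.9] M [ 0.63 -0.17 -0.04] gap 0.0159
AVG tcp [ 0.5124 -0.0234  0.1203] F [ 1.61  2.99 13.9 ] M [ 0.624 -0.152 -0.023] sd [0.023 0.022 0.022]
```

Run:
```python
from h import *
import cv2
from scipy.ndimage import map_coordinates,gaussian_filter1d
b=np.array([.5649,-.084,.1509])
for n in("top","scene"):
    g=cv2.imread(f"pics/{n}0.png",0).astype(float)
    for ya,yb in((60,95),(110,145)):
        X=np.arange(-100,0,.5)*1e-3; P=[]
        for y in np.linspace(ya,yb,12)*1e-3:
            uv=[proj(n,np.array([*b[:2],0])+R.from_euler("z",b[2]).apply([x,y,.05])) for x in X]
            P.append(map_coordinates(g,np.array(uv).T[::-1],order=1))
        p=np.mean(P,0); d=gaussian_filter1d(np.gradient(p),2)
        k=[i for i in range(1,len(d)-1) if abs(d[i])>1 and abs(d[i])>=abs(d[i-1]) and abs(d[i])>abs(d[i+1])]
        print(n,ya,[(X[i]*1e3,round(d[i],1)) for i in k])
```

```text
top 60 [(np.float64(-91.5), np.float64(-4.0)), (np.float64(-88.0), np.float64(1.3)), (np.float64(-58.0), np.float64(-9.9)), (np.float64(-53.0), np.float64(6.6)), (np.float64(-35.0), np.float64(-2.5)), (np.float64(-31.0), np.float64(7.0))]
top 110 [(np.float64(-91.5), np.float64(-4.0)), (np.float64(-58.0), np.float64(-9.3)), (np.float64(-53.0), np.float64(5.9)), (np.float64(-35.50000000000001), np.float64(-2.7)), (np.float64(-31.5), np.float64(7.0))]
scene 60 [(np.float64(-89.5), np.float64(-3.5)), (np.float64(-57.5), np.float64(-6.2)), (np.float64(-32.5), np.float64(5.6))]
scene 110 [(np.float64(-97.0), np.float64(2.5)), (np.float64(-89.0), np.float64(-2.6)), (np.float64(-58.0), np.float64(-5.4)), (np.float64(-48.5), np.float64(3.2)), (np.float64(-34.5), np.float64(1.2))]
```

Both cameras put the slot centre within 0.5 mm of my estimate. In the last picture the flange sat about 3.5 mm towards +x of the TCP, so I'll shift the TCP towards -x.

>>> drive_tool(rows=[{"fingers": 0,"tx": 0,"ty": 0,"tz": -0.006,"turn": 0},{"fingers": 0,"tx": 0.004,"ty": 0,"tz": 0,"turn": -0.07},{"fingers": 0,"tx": 0,"ty": 0,"tz": 0,"turn": 0},{"fingers": 0,"tx": 0,"ty": 0,"tz": 0,"turn": 0}], newtons=30)

```text
time: 20.95
tool_pos: [0.5042, -0.0238, 0.1222]
orientation: [-0.076, 0.997, -0.0, -0.0]
ft_force: [-0.3, 0.3, 0.6]
finger_gap: 0.0158
finger_force: 30.0
```

```bash
python3 avg.py
python3 - <<'E'
from h import *
import cv2
from scipy.ndimage import gaussian_filter1d
# bar top right end / flange: compare current with start picture around flange
import glob,os
f=max(glob.glob("pics/s[0-9]*.png"),key=os.path.getmtime)
a=cv2.imread(f,0).astype(int)
g=bot.get_state()["tool_pos"]+[0,0,.019]
q=R.from_quat(bot.get_state()["orientation"])
print("barend+x",[proj("scene",g+q.apply(np.array(l)*1e-3)).round(1) for l in([-40,8,-8],[-40,-8,-8],[-40,-8,8],[-40,8,8])],"flange edge",[proj("scene",g+[20e-3*np.cos(t),20e-3*np.sin(t),-.048]).round(1) for t in np.arange(8)*np.pi/4],"head bot",[proj("scene",g+q.apply(np.array(l)*1e-3)).round(1) for l in([-11,-19.5,95],[-11,19.5,95],[11,-19.5,95],[11,19.5,95])])
for y in range(222,268): print(y,"".join(chr(65+min(25,a[y,x]//8)) for x in range(195,240)))
E
```

```text
t 20.95 tcp [ 0.5042 -0.0238  0.1222] yaw -2.9885 q6 -1.93 zaxis [-0.001 -0.    -1.   ] F [-0.3  0.3  0.6] M [ 0.03  0.14 -0.01] gap 0.0158
AVG tcp [ 0.5043 -0.0238  0.1221] F [-0.45  0.05 -0.82] M [-0.022  0.168  0.003] sd [0.036 0.029 0.021]
barend+x [array([227.8, 232.8]), array([223.1, 236.7]), array([223.6, 241.5]), array([228.3, 237.6])] flange edge [array([220. , 248.1]), array([223.1, 243.8]), array([221.4, 239.5]), array([215.9, 237.6]), array([209.8, 239.2]), array([206.6, 243.4]), array([208.2, 247.8]), array([213.8, 249.8])] head bot [array([214.3, 263.5]), array([225.1, 254.1]), array([207.7, 259.3]), array([218.6, 250.1])]
222 EEDECDDDEFGFFEEEEDDDDDCCCFNVXXXXXYZZZZZZZZZZZ
223 EEFEEDDDDGIIHFFEDDDDEDDDBEMVXXXXYXZZZZZZZZZZZ
224 EEEHJIFDEGJJJIFDEEEDCDDDBDLSWXXXYXXZZZZZZZZZZ
225 EEEIMMJFEGHIJJHEDDDDEDDBCEKQVXYYYYXYZZZZZZZZZ
226 EEEHOQOJGHHHIKHEDDDFIGEEDFLPVXXXXXXXZZZZZZZZZ
227 EDEGNPOKIIHHHJHEDDGIJJHFDEMNTWXXYXYXXZZZZZZZZ
228 DDEHNNLJHHGFFHFDDFIKKKJIGEKMRWXYYYXXXYZZZZZZZ
229 EEHIJJIHHGEDDEECCFJKKKKKJGHLRWYYYYYXXYZZZZZZZ
230 EHJJIHHHIGCCCCCCDFKKLKKKKJJKQWYXXYYYYYYZZZZZZ
231 D
[... 1144 characters left out ...]

254 RRQPNLLLLOPNJHGFGGHHHGFGHIIIJJJIJJKNOMKKKKLNN
255 RPOMKLOPPRSRLHGFGFGFFEFHIIIIJJJJKJKLNMKKKKLMN
256 PNLKJLQRSSSSLGFFFGFFFFGHIJIJIJJJKKKKKKKKKKKLM
257 MKJJJKNQRSSSMGGFGFFFFGIIIJIIJJKKKKKKKKKKKJJKM
258 HHJKKJJLOQSSOJGGFFFFGHIIIJJIJKKKKKKKKKKKKKKLM
259 GFIJKIHGIMQSRMIGFFFFHIJJJJJJJKKKKKKLMLKKKLLMM
260 GGHJJIGFFGNRQNJHGFGHIJJJJJJKKKKKKKLMMMKKLMNNM
261 HGGHIGFFFFJNNKJJIHHIJJJJJKKKKKKLLKLMNNMMNNNNN
262 HGGGGGFFFFGJJJJJIIIJJIJJKKKKKKLMMMMMNNNNMNNNM
263 HGGHGFFFFGIIJJJIIIJJJIJJJKKKLMMNNMMMNNNNNNNNM
264 HGHGFFFFGHJJJJIHGHIJJJJKKKKLMNNMNNNNNNNNNNNNM
265 HGGGGFFGIIJJIIIGGGGHIJJKKKKLMNNMNNNNNNNNMNNMN
266 GGGFFFGIJJJJIHGGFFFGHIJKKKKMNNMNNNNNNNNMNNNMM
267 GGGFFGIJJJIHHGFFFFGFFHIKKKLMMNNNNNNNNNNNNNNMM
```

>>> drive_tool(rows=[{"fingers": 0,"tx": -0.0025,"ty": 0,"tz": -0.003,"turn": 0},{"fingers": 0,"tx": 0,"ty": 0,"tz": 0,"turn": 0},{"fingers": 0,"tx": 0,"ty": 0,"tz": 0.003,"turn": 0},{"fingers": 0,"tx": 0,"ty": 0,"tz": 0.002,"turn": 0},{"fingers": 0,"tx": 0,"ty": 0,"tz": 0,"turn": 0},{"fingers": 0,"tx": 0,"ty": 0,"tz": 0,"turn": 0}])

```text
time: 22.0
tool_pos: [0.508, -0.0235, 0.1214]
orientation: [-0.077, 0.997, -0.0, 0.001]
ft_force: [0.1, 0.1, 3.6]
finger_gap: 0.0153
finger_force: 30.0
```

```bash
sed -i 's/range(8)/range(3)/' avg.py; python3 avg.py
```

```text
t 22.0 tcp [ 0.508  -0.0235  0.1214] yaw -2.9874 q6 -1.93 zaxis [ 0.002 -0.    -1.   ] F [0.1 0.1 3.6] M [ 0.16 -0.09  0.04] gap 0.0153
AVG tcp [ 0.508  -0.0235  0.1213] F [1.08 0.96 5.01] M [ 0.18  -0.122  0.003] sd [0.02  0.047 0.013]
```

The bolt may be leaning a few degrees. I'll square it by pressing it lightly on the flat land between the slots, then try again.

>>> drive_tool(rows=[{"fingers": 0,"tx": 0,"ty": 0,"tz": -0.006,"turn": 0},{"fingers": 0,"tx": -0.022,"ty": 0,"tz": 0,"turn": 0},{"fingers": 0,"tx": -0.022,"ty": 0,"tz": 0,"turn": 0},{"fingers": 0,"tx": 0,"ty": 0,"tz": 0,"turn": 0}])

```text
time: 22.6
tool_pos: [0.5514, -0.0165, 0.1255]
orientation: [-0.077, 0.997, 0.0, -0.0]
ft_force: [0.5, -0.8, -4.7]
finger_gap: 0.0159
finger_force: 30.0
```

>>> drive_tool(rows=[{"fingers": 0,"tx": 0,"ty": 0,"tz": 0,"turn": 0},{"fingers": 0,"tx": 0,"ty": 0,"tz": 0.003,"turn": 0},{"fingers": 0,"tx": 0,"ty": 0,"tz": 0.002,"turn": 0},{"fingers": 0,"tx": 0,"ty": 0,"tz": 0.002,"turn": 0},{"fingers": 0,"tx": 0,"ty": 0,"tz": 0.002,"turn": 0},{"fingers": 0,"tx": 0,"ty": 0,"tz": 0.001,"turn": 0},{"fingers": 0,"tx": 0,"ty": 0,"tz": 0,"turn": 0}], newtons=5)

```text
time: 23.3
tool_pos: [0.5526, -0.0164, 0.1207]
orientation: [-0.077, 0.997, -0.0, 0.003]
ft_force: [-3.1, 3.5, 17.9]
finger_gap: 0.0158
finger_force: 11.8
```

```bash
python3 avg.py
```

```text
t 23.3 tcp [ 0.5526 -0.0164  0.1207] yaw -2.9874 q6 -1.9 zaxis [ 0.006  0.    -1.   ] F [-3.1  3.5 17.9] M [ 0.73  0.73 -0.01] gap 0.0158
AVG tcp [ 0.5526 -0.0164  0.1208] F [-3.38  3.49 17.19] M [ 0.654  0.769 -0.001] sd [0.026 0.015 0.009]
```

The flat press shows the torque is referenced about 0.2 m above the contact. By that measure, the earlier contacts were all on the head's -x edge, so the TCP has to go further to +x.

>>> drive_tool(rows=[{"fingers": 0,"tx": 0,"ty": 0,"tz": -0.001,"turn": 0},{"fingers": 0,"tx": 0,"ty": 0,"tz": -0.007,"turn": 0},{"fingers": 0,"tx": 0.0185,"ty": 0,"tz": 0,"turn": 0},{"fingers": 0,"tx": 0.0185,"ty": 0,"tz": 0,"turn": 0},{"fingers": 0,"tx": 0,"ty": 0,"tz": 0,"turn": 0}], newtons=30)

```text
time: 24.0
tool_pos: [0.5104, -0.0223, 0.1229]
orientation: [-0.077, 0.997, 0.0, -0.002]
ft_force: [0.7, 0.5, -5.3]
finger_gap: 0.0153
finger_force: 35.4
```

```bash
python3 avg.py
```

```text
t 24.0 tcp [ 0.5104 -0.0223  0.1229] yaw -2.9879 q6 -1.92 zaxis [-0.005  0.    -1.   ] F [ 0.7  0.5 -5.3] M [ 0.04  0.01 -0.04] gap 0.0153
AVG tcp [ 0.513  -0.0224  0.1238] F [ 0.07 -0.27 -5.53] M [ 0.028 -0.018  0.017] sd [0.021 0.004 0.018]
```

>>> drive_tool(rows=[{"fingers": 0,"tx": 0,"ty": 0,"tz": 0.003,"turn": 0},{"fingers": 0,"tx": 0,"ty": 0,"tz": 0.003,"turn": 0},{"fingers": 0,"tx": 0,"ty": 0,"tz": 0.002,"turn": 0},{"fingers": 0,"tx": 0,"ty": 0,"tz": 0,"turn": 0}])

```text
time: 24.6
tool_pos: [0.5151, -0.0224, 0.1174]
orientation: [-0.077, 0.997, -0.0, 0.001]
ft_force: [0.8, -0.6, 1.4]
finger_gap: 0.0155
finger_force: 36.1
```

```bash
python3 avg.py
```

```text
t 24.6 tcp [ 0.5151 -0.0224  0.1174] yaw -2.9873 q6 -1.92 zaxis [ 0.002 -0.    -1.   ] F [ 0.8 -0.6  1.4] M [ 0.18 -0.03  0.  ] gap 0.0155
AVG tcp [ 0.5151 -0.0224  0.1174] F [0.95 0.27 3.46] M [ 0.136 -0.088 -0.003] sd [0.032 0.024 0.005]
```

>>> drive_tool(rows=[{"fingers": 0,"tx": 0,"ty": 0,"tz": -0.002,"turn": 0},{"fingers": 0,"tx": -0.0025,"ty": 0,"tz": 0,"turn": 0},{"fingers": 0,"tx": 0,"ty": 0,"tz": 0.002,"turn": 0},{"fingers": 0,"tx": 0,"ty": 0,"tz": 0.001,"turn": 0},{"fingers": 0,"tx": 0,"ty": 0,"tz": 0,"turn": 0}])

```text
time: 25.3
tool_pos: [0.5175, -0.022, 0.1167]
orientation: [-0.077, 0.997, -0.0, 0.001]
ft_force: [0.4, 0.3, 7.6]
finger_gap: 0.0154
finger_force: 37.1
```

```bash
python3 avg.py
```

```text
t 25.3 tcp [ 0.5175 -0.022   0.1167] yaw -2.9874 q6 -1.92 zaxis [ 0.002 -0.    -1.   ] F [0.4 0.3 7.6] M [ 0.24  0.33 -0.01] gap 0.0154
AVG tcp [ 0.5175 -0.022   0.1168] F [-0.41  0.36  6.57] M [0.218 0.307 0.02 ] sd [0.015 0.041 0.037]
```

The contact now sits on the (-x,+y) corner only, so the head is yawed slightly counter-clockwise. I'll turn it 0.07 clockwise here.

>>> drive_tool(rows=[{"fingers": 0,"tx": 0,"ty": 0,"tz": -0.002,"turn": 0},{"fingers": 0,"tx": 0,"ty": 0,"tz": 0,"turn": 0.07},{"fingers": 0,"tx": 0,"ty": 0,"tz": 0.001,"turn": 0},{"fingers": 0,"tx": 0,"ty": 0,"tz": 0.001,"turn": 0},{"fingers": 0,"tx": 0,"ty": 0,"tz": 0,"turn": 0}])

```text
time: 26.0
tool_pos: [0.5174, -0.0221, 0.1167]
orientation: [-0.043, 0.999, -0.0, 0.001]
ft_force: [0.0, 0.4, 7.4]
finger_gap: 0.0158
finger_force: 37.1
```

```bash
python3 avg.py
```

```text
t 26.0 tcp [ 0.5174 -0.0221  0.1167] yaw -3.0555 q6 -1.85 zaxis [ 0.002 -0.    -1.   ] F [0.  0.4 7.4] M [ 0.04  0.31 -0.03] gap 0.0158
AVG tcp [ 0.5174 -0.0221  0.1167] F [0.21 0.31 7.28] M [-0.017  0.258 -0.008] sd [0.025 0.057 0.009]
```

>>> drive_tool(rows=[{"fingers": 0,"tx": 0,"ty": 0,"tz": -0.002,"turn": 0},{"fingers": 0,"tx": -0.003,"ty": 0,"tz": 0,"turn": -0.025},{"fingers": 0,"tx": 0,"ty": 0,"tz": 0.001,"turn": 0},{"fingers": 0,"tx": 0,"ty": 0,"tz": 0.001,"turn": 0},{"fingers": 0,"tx": 0,"ty": 0,"tz": 0,"turn": 0}])

```text
time: 26.7
tool_pos: [0.5201, -0.0217, 0.1159]
orientation: [-0.055, 0.999, -0.0, 0.001]
ft_force: [1.3, -0.2, 3.3]
finger_gap: 0.0155
finger_force: 36.3
```

```bash
python3 avg.py
```

```text
t 26.7 tcp [ 0.5201 -0.0217  0.1159] yaw -3.0322 q6 -1.87 zaxis [ 0.002 -0.    -1.   ] F [ 1.3 -0.2  3.3] M [ 0.15 -0.06 -0.03] gap 0.0155
AVG tcp [ 0.5201 -0.0217  0.1159] F [1.59 0.6  4.43] M [ 0.186 -0.174  0.012] sd [0.04  0.01  0.049]
```

>>> drive_tool(rows=[{"fingers": 0,"tx": 0,"ty": 0,"tz": -0.001,"turn": 0},{"fingers": 0,"tx": -0.002,"ty": 0,"tz": 0,"turn": 0},{"fingers": 0,"tx": 0,"ty": 0,"tz": 0.001,"turn": 0},{"fingers": 0,"tx": 0,"ty": 0,"tz": 0.001,"turn": 0},{"fingers": 0,"tx": 0,"ty": 0,"tz": 0,"turn": 0}])

```text
time: 27.4
tool_pos: [0.5207, -0.0213, 0.1132]
orientation: [-0.055, 0.999, 0.0, -0.001]
ft_force: [2.0, 0.1, -5.1]
finger_gap: 0.0153
finger_force: 34.7
```

```bash
python3 avg.py
```

```text
t 27.4 tcp [ 0.5207 -0.0213  0.1132] yaw -3.0324 q6 -1.87 zaxis [-0.001  0.    -1.   ] F [ 2.   0.1 -5.1] M [ 0.07 -0.69 -0.08] gap 0.0153
AVG tcp [ 0.5207 -0.0213  0.1132] F [ 2.14  0.04 -4.77] M [ 0.084 -0.663 -0.057] sd [0.027 0.034 0.021]
```

The head has dropped into the mouth (-4.8 N, weight only). The bolt sits about 10 mm off the TCP along the bar. I'll lower to the floor.

>>> drive_tool(rows=[{"fingers": 0,"tx": -0.001,"ty": 0,"tz": 0.004,"turn": 0},{"fingers": 0,"tx": 0,"ty": 0,"tz": 0.004,"turn": 0},{"fingers": 0,"tx": 0,"ty": 0,"tz": 0.004,"turn": 0},{"fingers": 0,"tx": 0,"ty": 0,"tz": 0.004,"turn": 0},{"fingers": 0,"tx": 0,"ty": 0,"tz": 0.004,"turn": 0},{"fingers": 0,"tx": 0,"ty": 0,"tz": 0,"turn": 0}])

```text
time: 28.2
tool_pos: [0.5213, -0.0212, 0.0931]
orientation: [-0.055, 0.999, 0.0, -0.001]
ft_force: [-1.7, -0.7, -5.4]
finger_gap: 0.0155
finger_force: 35.9
```

```bash
python3 avg.py
```

```text
t 28.2 tcp [ 0.5213 -0.0212  0.0931] yaw -3.0324 q6 -1.87 zaxis [-0.002  0.    -1.   ] F [-1.7 -0.7 -5.4] M [ 0.01  0.34 -0.07] gap 0.0155
AVG tcp [ 0.5215 -0.0212  0.0937] F [-2.81 -0.52 -5.15] M [-0.03   0.636 -0.041] sd [0.012 0.055 0.027]
```

>>> drive_tool(rows=[{"fingers": 0,"tx": 0.0005,"ty": 0,"tz": 0.003,"turn": 0},{"fingers": 0,"tx": 0,"ty": 0,"tz": 0.003,"turn": 0},{"fingers": 0,"tx": 0,"ty": 0,"tz": 0.002,"turn": 0},{"fingers": 0,"tx": 0,"ty": 0,"tz": 0.002,"turn": 0},{"fingers": 0,"tx": 0,"ty": 0,"tz": 0,"turn": 0}], newtons=20)

```text
time: 28.9
tool_pos: [0.5237, -0.0214, 0.0885]
orientation: [-0.055, 0.998, -0.0, 0.002]
ft_force: [-10.7, 2.0, 21.3]
finger_gap: 0.0158
finger_force: 32.4
```

```bash
python3 avg.py
```

```text
t 28.9 tcp [ 0.5237 -0.0214  0.0885] yaw -3.0319 q6 -1.87 zaxis [ 0.003 -0.    -1.   ] F [-10.7   2.   21.3] M [0.33 2.43 0.05] gap 0.0158
AVG tcp [ 0.5237 -0.0214  0.0885] F [-11.1    2.54  20.57] M [0.294 2.404 0.04 ] sd [0.024 0.012 0.008]
```

That is floor contact (25 N at the expected depth). I'll open, recentre on the bolt axis at bar height and regrip.

>>> drive_tool(rows=[{"fingers": 0,"tx": 0,"ty": 0,"tz": -0.002,"turn": 0},{"fingers": 0.5,"tx": 0,"ty": 0,"tz": -0.002,"turn": 0},{"fingers": 0.5,"tx": 0,"ty": 0,"tz": 0,"turn": 0},{"fingers": 0.5,"tx": 0,"ty": 0,"tz": 0,"turn": 0},{"fingers": 0.5,"tx": 0.006,"ty": 0,"tz": -0.002,"turn": 0},{"fingers": 0.5,"tx": 0.006,"ty": 0,"tz": 0,"turn": 0},{"fingers": 0.5,"tx": 0,"ty": 0,"tz": 0,"turn": 0}])

```text
time: 29.8
tool_pos: [0.5089, -0.0227, 0.0901]
orientation: [-0.054, 0.999, 0.0, -0.0]
ft_force: [0.3, -0.6, -0.1]
finger_gap: 0.0428
finger_force: 0.0
```

```bash
python3 avg.py
python3 - <<'E'
from h import *
import cv2,glob,os
f=max(glob.glob("pics/s[0-9]*.png"),key=os.path.getmtime)
a=cv2.imread(f,0).astype(int)
ax=np.array([.5099,-.0213])
P=lambda x,y,z:proj("scene",np.array([ax[0]+x,ax[1]+y,z])).round(1)
c,s=np.cos(.109),np.sin(.109)
print("bar top corners",[P(x*c-y*s,x*s+y*c,.121) for x,y in((.04,.008),(.04,-.008),(-.04,-.008),(-.04,.008))],"end bottom",P(.04*c+.008*s,.04*s-.008*c,.105),"flange rim",[P(.02*np.cos(t),.02*np.sin(t),.065) for t in np.arange(8)*np.pi/4])
for y in range(222,262): print(y,"".join(chr(65+min(25,a[y,x]//8)) for x in range(190,235)))
E
```

```text
t 29.8 tcp [ 0.5089 -0.0227  0.0901] yaw -3.0325 q6 -1.88 zaxis [-0.001  0.    -1.   ] F [ 0.3 -0.6 -0.1] M [ 0.05  0.03 -0.02] gap 0.0428
AVG tcp [ 0.5096 -0.0228  0.0903] F [ 0.09  0.35 -0.01] M [0.018 0.001 0.033] sd [0.012 0.031 0.014]
bar top corners [array([230.5, 242.4]), array([225.7, 246.2]), array([202. , 230.2]), array([206.9, 226.7])] end bottom [226.2 250.9] flange rim [array([223.2, 256.7]), array([226.2, 252.5]), array([224.5, 248.1]), array([219. , 246.2]), array([213. , 247.8]), array([209.9, 252. ]), array([211.5, 256.4]), array([217. , 258.4])]
222 EEEDDCCDCCCCCDCDCCCCCBCDDEEGIHFDCCCFGGGHHIHFE
223 EEEDDDCCCCCCCCCCCCBCCCDDDFHKMJFCCDEGGGHMNLHFH
224 EEEEEEDDCCBDBCCDCCBBCDCEFIKOOJEDEGGHHGITVSMLQ
225 EEEDEFEEDDCBDCCCCCDDDDFHJKOQNIFFFHHHGEJVZYWVX
226 EEEEEEEEEEDCCCCCDDDDDFIOROOQNHFGGHHFEDJVZZZZZ
227 EEFEEEEEEEDDCBCDCDEEFINVWQOPMIGGGHGDDDJVZZZZZ
228 EEEEEFEEEEEEDDDEDDEHHKRYZRNMKIHGFFECBDKVZZZZZ
229 EEEFDFEDEFEEEDDEEFHIHJQWZSKIHGGFEEDDBELVXZZZZ
230 FFDEEEDEDFEEFDEFFHIIGFIPTPJGGGGEDCDCCENVXYZZZ
231 GFEEEFEEEEEEDDFGHIIGFDEHJIGGHGEDDDCCCENUXYZZZ
232 GGGFEEEDEDDDDFHIIHFEEEEEFF
[... 769 characters left out ...]

248 FDCCEDCBGPQRQMGCCCCCCEJJJHGGIKKJJJKLMNNNNNNML
249 KGEDEDCCGPRQQNHDDCCCCDIJJGFGIJJKJJKKLMNNNNNNM
250 OLHFDDBCGNQQQNIDDCCCCDGKJGGGIJKKJJIJKLMNNNNNN
251 QPNKFECCFMPQPNKGEDBCBDIMJGFGGIJJIHGHJKKMNONNM
252 RRQOMIEFINPOMLKJHFDBCEJMKGFGGGHIGGFGIJKLLNNMK
253 RRQQPNLKNPOMLKKKJIFEDGJKJHGGGGGFGGFFHJKKKLLKJ
254 RQQQQQPPPONLKKKKKKKKIKKKJIGFFGGFFFFGIJJKKKKJJ
255 RRQQQQPNNMMLKKLLLOPQPPNLLKIGFFFFFFFHJKJJKKKJJ
256 RRRQQPMLKJKKLLOPPRSSSSOLKLJJHGFFGHIJKJKKKKKKK
257 RRRQOLJJJJJJMORSSSSSRPMKKLLKKJJJJJKKKJKKKKKKK
258 RRQOLHGIJJIIKOQSSSSROLJJJKLLLLLKLKKKJKKKKKKKK
259 RPNKHGGHJJHGGIMRSSQOLJJJJKJLLLLLKKKJKKKKKKKKK
260 PMJHFFFGHHGFGGHPRQOLJJJJJJIJJJKKKKKKKKKKKKKKK
261 MIGFFFFFGGGGFFGMPNKKJJJJIJIHHIJKKKKKKKKKKKKKK
```

>>> drive_tool(rows=[{"fingers": 0.5,"tx": 0,"ty": 0,"tz": -0.004,"turn": 0},{"fingers": 0,"tx": 0,"ty": 0,"tz": 0,"turn": 0},{"fingers": 0,"tx": 0,"ty": 0,"tz": 0,"turn": 0},{"fingers": 0,"tx": 0,"ty": 0,"tz": 0,"turn": 0},{"fingers": 0,"tx": 0,"ty": 0,"tz": 0,"turn": 0}], newtons=20)

```text
time: 30.5
tool_pos: [0.5099, -0.0226, 0.0943]
orientation: [-0.055, 0.999, 0.0, -0.0]
ft_force: [-0.2, 1.1, 0.1]
finger_gap: 0.0189
finger_force: 0.5
```

```bash
python3 avg.py
```

```text
t 30.5 tcp [ 0.5099 -0.0226  0.0943] yaw -3.0324 q6 -1.88 zaxis [-0.  0. -1.] F [-0.2  1.1  0.1] M [ 0.24  0.02 -0.01] gap 0.0189
AVG tcp [ 0.5098 -0.0226  0.0943] F [0.13 0.23 0.65] M [0.045 0.014 0.001] sd [0.054 0.026 0.065]
```

>>> drive_tool(rows=[{"fingers": 0,"tx": 0,"ty": 0,"tz": 0,"turn": 0},{"fingers": 0,"tx": 0,"ty": 0,"tz": -0.001,"turn": 0},{"fingers": 0,"tx": 0,"ty": 0,"tz": 0,"turn": 0.1},{"fingers": 0,"tx": 0,"ty": 0,"tz": 0,"turn": 0.1},{"fingers": 0,"tx": 0,"ty": 0,"tz": 0,"turn": 0.1},{"fingers": 0,"tx": 0,"ty": 0,"tz": 0,"turn": 0.1},{"fingers": 0,"tx": 0,"ty": 0,"tz": 0,"turn": 0}])

```text
time: 31.4
tool_pos: [0.5098, -0.0227, 0.0947]
orientation: [0.145, 0.989, 0.0, -0.0]
ft_force: [2.0, -0.7, -6.2]
finger_gap: 0.0155
finger_force: 20.0
```

```bash
python3 avg.py
```

```text
t 31.4 tcp [ 0.5098 -0.0227  0.0947] yaw 2.8499 q6 -1.48 zaxis [-0.  0. -1.] F [ 2.  -0.7 -6.2] M [ 0.06 -0.48  0.03] gap 0.0155
AVG tcp [ 0.5097 -0.0227  0.0948] F [ 2.58 -0.55 -6.32] M [ 0.046 -0.538  0.055] sd [0.028 0.021 0.02 ]
```

>>> drive_tool(rows=[{"fingers": 0,"tx": -0.001,"ty": 0,"tz": 0,"turn": 0.1},{"fingers": 0,"tx": 0,"ty": 0,"tz": 0,"turn": 0.13},{"fingers": 0,"tx": 0,"ty": 0,"tz": 0,"turn": 0.13},{"fingers": 0,"tx": 0,"ty": 0,"tz": 0,"turn": 0.13},{"fingers": 0,"tx": 0,"ty": 0,"tz": 0,"turn": 0.13},{"fingers": 0,"tx": 0,"ty": 0,"tz": 0,"turn": 0.13},{"fingers": 0,"tx": 0,"ty": 0,"tz": 0,"turn": 0.13},{"fingers": 0,"tx": 0,"ty": 0,"tz": 0,"turn": 0}])

```text
time: 32.4
tool_pos: [0.5101, -0.0207, 0.0939]
orientation: [0.553, 0.833, 0.001, -0.002]
ft_force: [4.3, 7.8, -13.2]
finger_gap: 0.0157
finger_force: 20.0
```

```bash
python3 avg.py
```

```text
t 32.4 tcp [ 0.5101 -0.0207  0.0939] yaw 1.9689 q6 -0.6 zaxis [-0.001  0.004 -1.   ] F [  4.3   7.8 -13.2] M [ 1.12 -0.79  0.09] gap 0.0157
AVG tcp [ 0.51   -0.0207  0.0939] F [  4.44   7.66 -12.6 ] M [ 1.097 -0.808  0.08 ] sd [0.015 0.023 0.005]
```

>>> drive_tool(rows=[{"fingers": 0,"tx": 0.0005,"ty": 0.0013,"tz": 0.001,"turn": 0},{"fingers": 0,"tx": 0,"ty": 0,"tz": 0,"turn": 0}])

```text
time: 32.8
tool_pos: [0.511, -0.0203, 0.0937]
orientation: [0.552, 0.834, 0.001, -0.002]
ft_force: [0.8, 5.5, -5.4]
finger_gap: 0.0157
finger_force: 20.1
```

```bash
python3 avg.py
```

```text
t 32.8 tcp [ 0.511  -0.0203  0.0937] yaw 1.9728 q6 -0.6 zaxis [-0.002  0.003 -1.   ] F [ 0.8  5.5 -5.4] M [ 0.86 -0.1   0.11] gap 0.0157
AVG tcp [ 0.511  -0.0204  0.0937] F [ 1.14  6.12 -5.32] M [ 0.819 -0.094  0.104] sd [0.015 0.031 0.007]
```

The bolt is held leaning along the bar and wedges between floor and lips. I'll release so it can stand up, then regrip.

>>> drive_tool(rows=[{"fingers": 0.35,"tx": 0,"ty": 0,"tz": 0.001,"turn": 0},{"fingers": 0.35,"tx": 0,"ty": 0,"tz": 0,"turn": 0},{"fingers": 0.35,"tx": 0,"ty": 0,"tz": -0.001,"turn": 0},{"fingers": 0,"tx": 0,"ty": 0,"tz": 0,"turn": 0},{"fingers": 0,"tx": 0,"ty": 0,"tz": 0,"turn": 0},{"fingers": 0,"tx": 0,"ty": 0,"tz": 0,"turn": 0}])

```text
time: 33.6
tool_pos: [0.5117, -0.0222, 0.0945]
orientation: [0.553, 0.833, -0.0, -0.0]
ft_force: [0.7, 0.1, 0.1]
finger_gap: 0.0158
finger_force: 19.8
```

```bash
python3 avg.py
```

```text
t 33.6 tcp [ 0.5117 -0.0222  0.0945] yaw 1.9708 q6 -0.6 zaxis [-0. -0. -1.] F [0.7 0.1 0.1] M [-0.03 -0.03  0.02] gap 0.0158
AVG tcp [ 0.5119 -0.0222  0.0945] F [-0.39 -0.36  0.65] M [-0.121  0.112 -0.018] sd [0.028 0.037 0.05 ]
```

>>> drive_tool(rows=[{"fingers": 0,"tx": 0,"ty": 0,"tz": -0.001,"turn": 0},{"fingers": 0,"tx": 0,"ty": 0,"tz": 0,"turn": 0.1},{"fingers": 0,"tx": 0,"ty": 0,"tz": 0,"turn": 0.1},{"fingers": 0,"tx": 0,"ty": 0,"tz": 0,"turn": 0.08},{"fingers": 0,"tx": 0,"ty": 0,"tz": 0,"turn": 0}])

```text
time: 34.3
tool_pos: [0.5112, -0.0217, 0.0946]
orientation: [0.664, 0.748, -0.0, -0.001]
ft_force: [-0.3, 0.8, -4.5]
finger_gap: 0.0158
finger_force: 19.8
```

```bash
python3 avg.py
```

```text
t 34.3 tcp [ 0.5112 -0.0217  0.0946] yaw 1.6901 q6 -0.32 zaxis [-0.001  0.001 -1.   ] F [-0.3  0.8 -4.5] M [-0.08 -0.03  0.01] gap 0.0158
AVG tcp [ 0.5112 -0.0219  0.0946] F [ 0.41 -0.11 -5.09] M [-0.082  0.021 -0.005] sd [0.023 0.017 0.017]
```

>>> drive_tool(rows=[{"fingers": 0,"tx": 0,"ty": 0,"tz": 0,"turn": 0.1},{"fingers": 0,"tx": 0,"ty": 0,"tz": 0,"turn": 0}])

```text
time: 34.7
tool_pos: [0.5116, -0.022, 0.095]
orientation: [0.7, 0.714, -0.0, -0.0]
ft_force: [-0.2, 0.0, -4.3]
finger_gap: 0.0159
finger_force: 19.8
```

```bash
python3 avg.py
```

```text
t 34.7 tcp [ 0.5116 -0.022   0.095 ] yaw 1.5907 q6 -0.22 zaxis [-0.001  0.    -1.   ] F [-0.2  0.  -4.3] M [-0.16  0.1  -0.03] gap 0.0159
AVG tcp [ 0.5117 -0.022   0.0951] F [ 0.29  0.34 -5.09] M [-0.059  0.011  0.   ] sd [0.03  0.022 0.036]
```

Still free. I'll turn further in two steps until I feel the stop.

>>> drive_tool(rows=[{"fingers": 0,"tx": 0,"ty": 0,"tz": 0,"turn": 0.08},{"fingers": 0,"tx": 0,"ty": 0,"tz": 0,"turn": 0}])

```text
time: 35.1
tool_pos: [0.5118, -0.022, 0.0953]
orientation: [0.728, 0.686, -0.0, -0.0]
ft_force: [-0.3, -0.4, -5.6]
finger_gap: 0.0157
finger_force: 19.8
```

```bash
python3 avg.py
```

```text
t 35.1 tcp [ 0.5118 -0.022   0.0953] yaw 1.5112 q6 -0.14 zaxis [-0. -0. -1.] F [-0.3 -0.4 -5.6] M [-0.09  0.1   0.08] gap 0.0157
AVG tcp [ 0.5118 -0.022   0.0953] F [-0.09  0.44 -4.97] M [-0.091  0.013 -0.025] sd [0.016 0.022 0.027]
```

>>> drive_tool(rows=[{"fingers": 0,"tx": 0,"ty": 0,"tz": 0,"turn": 0.08},{"fingers": 0,"tx": 0,"ty": 0,"tz": 0,"turn": 0}])

```text
time: 35.5
tool_pos: [0.5118, -0.022, 0.0953]
orientation: [0.755, 0.656, -0.0, 0.0]
ft_force: [-0.2, -0.1, -4.6]
finger_gap: 0.0157
finger_force: 19.8
```

```bash
python3 avg.py
```

```text
t 35.5 tcp [ 0.5118 -0.022   0.0953] yaw 1.4311 q6 -0.06 zaxis [-0. -0. -1.] F [-0.2 -0.1 -4.6] M [-0.13  0.07  0.04] gap 0.0157
AVG tcp [ 0.5118 -0.022   0.0953] F [-0.25 -0.07 -5.49] M [-0.096  0.06  -0.011] sd [0.025 0.018 0.025]
```

>>> drive_tool(rows=[{"fingers": 0,"tx": 0,"ty": 0,"tz": 0,"turn": 0.1},{"fingers": 0,"tx": 0,"ty": 0,"tz": 0,"turn": 0}])

```text
time: 35.9
tool_pos: [0.5119, -0.022, 0.0954]
orientation: [0.787, 0.617, 0.0, 0.0]
ft_force: [0.3, -0.0, -4.6]
finger_gap: 0.0159
finger_force: 19.8
```

```bash
python3 avg.py
```

```text
t 35.9 tcp [ 0.5119 -0.022   0.0954] yaw 1.3308 q6 0.04 zaxis [ 0.  0. -1.] F [ 0.3 -0.  -4.6] M [-0.08  0.07  0.04] gap 0.0159
AVG tcp [ 0.5119 -0.022   0.0954] F [-0.1   0.2  -5.54] M [-0.078  0.061  0.018] sd [0.01  0.022 0.008]
```

>>> drive_tool(rows=[{"fingers": 0,"tx": 0,"ty": 0,"tz": 0,"turn": 0.1},{"fingers": 0,"tx": 0,"ty": 0,"tz": 0,"turn": 0}])

```text
time: 36.3
tool_pos: [0.5119, -0.022, 0.0954]
orientation: [0.816, 0.577, 0.0, 0.0]
ft_force: [-1.1, -0.7, -4.5]
finger_gap: 0.0161
finger_force: 19.8
```

```bash
python3 avg.py
```

```text
t 36.3 tcp [ 0.5119 -0.022   0.0954] yaw 1.2311 q6 0.14 zaxis [ 0. -0. -1.] F [-1.1 -0.7 -4.5] M [-0.09  0.07  0.04] gap 0.0161
AVG tcp [ 0.5118 -0.022   0.0953] F [-0.37  0.85 -4.75] M [-0.122  0.11  -0.002] sd [0.025 0.02  0.026]
```

>>> drive_tool(rows=[{"fingers": 0,"tx": 0,"ty": 0,"tz": 0,"turn": 0.1},{"fingers": 0,"tx": 0,"ty": 0,"tz": 0,"turn": 0.1},{"fingers": 0,"tx": 0,"ty": 0,"tz": 0,"turn": 0}])

```text
time: 36.8
tool_pos: [0.5115, -0.022, 0.0952]
orientation: [0.87, 0.493, -0.0, -0.0]
ft_force: [-1.4, 0.0, -5.6]
finger_gap: 0.0157
finger_force: 19.8
```

```bash
python3 avg.py
```

```text
t 36.8 tcp [ 0.5115 -0.022   0.0952] yaw 1.0313 q6 0.34 zaxis [-0.001  0.    -1.   ] F [-1.4  0.  -5.6] M [-0.16  0.25  0.02] gap 0.0157
AVG tcp [ 0.5116 -0.022   0.0952] F [-0.7   0.04 -5.17] M [-0.105  0.271  0.023] sd [0.013 0.021 0.011]
```

>>> drive_tool(rows=[{"fingers": 0,"tx": 0,"ty": 0,"tz": 0,"turn": 0.1},{"fingers": 0,"tx": 0,"ty": 0,"tz": 0,"turn": 0.1},{"fingers": 0,"tx": 0,"ty": 0,"tz": 0,"turn": 0}])

```text
time: 37.3
tool_pos: [0.5115, -0.022, 0.0951]
orientation: [0.915, 0.404, -0.0, -0.0]
ft_force: [-1.2, -1.5, -5.7]
finger_gap: 0.016
finger_force: 19.8
```

```bash
python3 avg.py
```

```text
t 37.3 tcp [ 0.5115 -0.022   0.0951] yaw 0.8315 q6 0.54 zaxis [-0.001  0.    -1.   ] F [-1.2 -1.5 -5.7] M [-0.14  0.34 -0.05] gap 0.016
AVG tcp [ 0.5116 -0.022   0.0951] F [-0.78 -0.15 -6.16] M [-0.132  0.366  0.054] sd [0.014 0.016 0.013]
```

>>> drive_tool(rows=[{"fingers": 0,"tx": 0,"ty": 0,"tz": 0,"turn": 0.1},{"fingers": 0,"tx": 0,"ty": 0,"tz": 0,"turn": 0.1},{"fingers": 0,"tx": 0,"ty": 0,"tz": 0,"turn": 0}])

```text
time: 37.8
tool_pos: [0.5115, -0.022, 0.0951]
orientation: [0.951, 0.31, -0.0, -0.0]
ft_force: [-1.4, 0.0, -6.7]
finger_gap: 0.0158
finger_force: 19.8
```

```bash
python3 avg.py
python3 - <<'E'
from h import *
import cv2,glob,os
f=max(glob.glob("pics/s[0-9]*.png"),key=os.path.getmtime)
a=cv2.imread(f,0).astype(int)
u=proj("scene",np.array([.5118,-.022,.05])).round().astype(int);print(u,"flange c",proj("scene",np.array([.5118,-.022,.066])))
for y in range(u[1]-22,u[1]+12): print(y,"".join(chr(65+min(25,a[y,x]//8)) for x in range(u[0]-26,u[0]+24)))
E
```

```text
t 37.8 tcp [ 0.5115 -0.022   0.0951] yaw 0.6314 q6 0.74 zaxis [-0.001  0.    -1.   ] F [-1.4  0.  -6.7] M [-0.14  0.42  0.05] gap 0.0158
AVG tcp [ 0.5116 -0.022   0.0952] F [-1.65  0.07 -6.06] M [-0.196  0.532  0.051] sd [0.011 0.025 0.015]
[219 257] flange c [218.25744308 252.54260402]
235 GGFEDFEDDDEEEEFEEDEEEFEFEEFGHHJIFIPRRSRRSTVXXXXXXX
236 GGGEEEEEEEEDEEFEDEEEEEEDEEEGGGIGFINPRRRRRRSVXXXXXX
237 JHGGFEEEEFEEEEEEFEEEFFFEEEDFGIIHIJKMOOOPQQOSWXXXXX
238 KIHGFEEEEEEEEEEEFEDFGGFFEDEFGJKJJKKKLKKMNMLRWXXXXX
239 IIHHGFEEEEEEEEEFFEEEGFFFDEDFHKKKKKKKKKKJJJKQVXXXXX
240 GGGGGFEEEEEEDEFGGFFEFEFEDDDGJKLKLKKKKKKJIJMTXYXXXX
241 EEEEFEEEEEEEEEFHGFFFDDEEEDEHJLLKKLLLLKKIJLSWXYYXXV
242 DEDDEDDDDEDEDEEEEEFFEEFFECEHKKKKKKKLLKKJIMVXYYYXVQ
243 CDDDDDDDEDEDEEDDDEEDEEFEDDDIKJKKKKKKKKJIIMTXXXXVQM
244 CCCCCDCDDDDDDDDCDDEDDDDDDDDHIJJKKKKKKKKIIKPTWWUQMK
245 BCDCCCCBCBCCCDDDCCDDDDECCCCFGGJJKKJJJJJIIIKNQSPMKJ
246 BBCCCCBCCBCCCCCDECCDCCDCCBDEFGIJJJJIJIIIJJJJKLKKKK
247 BBCCDCCBCBCDBCBCCCBCDCDDCCDDFGHIJJJIIIIJIJJJJKKKJK
248 CCDCDDCDDCCDBBCDBDDCCEEFEDBEFFHIJIIIIJJIIJJJJKJKKN
249 GFFEEDCCCDDCCCCCCCCCCEFFFCCDFFGJJIIJII
[... 357 characters left out ...]
NNNNQRQMKKLLMNNMMLKKKJJJKKKKKKKKKKKKKKKN
257 QOLJKLKLLMQRONPOMKJKKLMNNNMLKJJJJKKKKKKKKKKKKKKKLM
258 OLIGIKKKLMPQONNMLJJJJKKMLLKJJIJJKKKKKKKKKKJKJKKKMM
259 LIHHHIKKKLLLMMNMKJJJJIIJIIIIHIJKKKKKKKKKKKJKKKKKMN
260 IGHGHHKLKKJIKMMLJJJIIGGHHHIHIKKKKKKKKKKKJKKKKKKLMM
261 GHHGHHIJJJHGJLLJJJIHGFHIJJJJKLLMLMLKKKKKKKKKKKKMMM
262 HGGGHGHHIHFFHJKJJJHFFFHJJKLLLMNNNMLMLLLKKKKKKKLMMN
263 HGHHGGGGGFFGHIJJJIGFFFGIKLMMMNNNMNNNMMMKKKKKLLMMMN
264 IHHHGGFFFFFHIJJIIHGFFFGHLMMNNMNNNNMNNMMKKKKKMMMNNN
265 JIHGGFFFEGHJJJJIHGFFFFGIKLLLLMMMNMMMMMLKKKKLMNNMMN
266 KJHGGFFFGHJJJIIHGGGGGFGIJKKKLKLLLLLLLMLKKKKMNNNNNN
267 KKIGGFGGHJJJIIHHFGFFFFFHIJKKJKKKKKKKKLLKKKKMNNNMNN
268 KLJIHGHIIJJIHGGFFFFFGFFFGHJKKKKKKKKKKKKKKKKLMMNNNN
```

The resisting moment appeared at about yaw 0.95 and stayed constant, so the head is at its stop and the nut is slipping. I'll back off 0.09, regrip to remove the lean, and raise slightly for the slide.

>>> drive_tool(rows=[{"fingers": 0,"tx": 0,"ty": 0,"tz": 0,"turn": -0.09},{"fingers": 0,"tx": 0,"ty": 0,"tz": 0.001,"turn": 0},{"fingers": 0.35,"tx": 0,"ty": 0,"tz": 0,"turn": 0},{"fingers": 0.35,"tx": 0,"ty": 0,"tz": 0,"turn": 0},{"fingers": 0.35,"tx": 0,"ty": 0,"tz": 0,"turn": 0},{"fingers": 0,"tx": 0,"ty": 0,"tz": 0,"turn": 0},{"fingers": 0,"tx": 0,"ty": 0,"tz": 0,"turn": 0},{"fingers": 0,"tx": 0,"ty": 0,"tz": 0,"turn": 0},{"fingers": 0,"tx": 0,"ty": 0,"tz": -0.0013,"turn": 0},{"fingers": 0,"tx": 0,"ty": 0,"tz": 0,"turn": 0}], newtons=25)

```text
time: 39.0
tool_pos: [0.5111, -0.0219, 0.0949]
orientation: [0.936, 0.353, -0.001, -0.0]
ft_force: [-0.7, 0.0, -5.1]
finger_gap: 0.0157
finger_force: 24.9
```

```bash
python3 avg.py; python3 -c "
import numpy as np
from rig import bot
t=bot.get_state()['tool_pos'][:2]; n=np.array([.519,-.0743])
d=np.array([-.1504,.9886]); print('along',(t-n)@d,'across',(t-n)@[.9886,.1504])"
```

```text
t 39.0 tcp [ 0.5111 -0.0219  0.0949] yaw 0.7207 q6 0.65 zaxis [-0.002  0.    -1.   ] F [-0.7  0.  -5.1] M [-0.05  0.12 -0.02] gap 0.0157
AVG tcp [ 0.5112 -0.0219  0.0949] F [ 0.19  0.04 -5.07] M [-0.065  0.083 -0.002] sd [0.032 0.043 0.018]
along 0.05289075079732096 across 0.00033480044139315104
```

It hangs free and centred on the slot (0.3 mm across). I'll slide towards the notch.

>>> drive_tool(rows=[{"fingers": 0,"tx": -0.0027,"ty": 0.0042,"tz": 0,"turn": 0},{"fingers": 0,"tx": -0.0027,"ty": 0.0042,"tz": 0,"turn": 0},{"fingers": 0,"tx": -0.0027,"ty": 0.0042,"tz": 0,"turn": 0},{"fingers": 0,"tx": -0.0027,"ty": 0.0042,"tz": 0,"turn": 0},{"fingers": 0,"tx": -0.0027,"ty": 0.0042,"tz": 0,"turn": 0},{"fingers": 0,"tx": 0,"ty": 0,"tz": 0,"turn": 0}])

```text
time: 39.8
tool_pos: [0.5158, -0.0476, 0.0957]
orientation: [0.936, 0.352, 0.0, 0.0]
ft_force: [-0.9, -0.0, -5.3]
finger_gap: 0.0157
finger_force: 24.9
```

```bash
cat >> avg.py <<'E'
t=a("tool_pos")[:2]-[.519,-.0743]; print("along",t@[-.1504,.9886],"across",t@[.9886,.1504])
E
python3 avg.py
```

```text
t 39.8 tcp [ 0.5158 -0.0476  0.0957] yaw 0.7199 q6 0.61 zaxis [ 0. -0. -1.] F [-0.9 -0.  -5.3] M [-0.07  0.09  0.02] gap 0.0157
AVG tcp [ 0.5156 -0.0469  0.0956] F [-0.16  0.52 -4.81] M [-0.125  0.132 -0.034] sd [0.02  0.006 0.033]
along 0.02759900000000002 across 0.0007597199999999322
```

No resistance, and the flange is already over the jig's foot. Continuing.

>>> drive_tool(rows=[{"fingers": 0,"tx": -0.0027,"ty": 0.0042,"tz": 0,"turn": 0},{"fingers": 0,"tx": -0.0027,"ty": 0.0042,"tz": 0,"turn": 0},{"fingers": 0,"tx": -0.0027,"ty": 0.0042,"tz": 0,"turn": 0},{"fingers": 0,"tx": -0.0022,"ty": 0.0034,"tz": 0,"turn": 0},{"fingers": 0,"tx": 0,"ty": 0,"tz": 0,"turn": 0}])

```text
time: 40.5
tool_pos: [0.5186, -0.0663, 0.0957]
orientation: [0.936, 0.352, 0.0, 0.0]
ft_force: [-0.3, -0.4, -5.8]
finger_gap: 0.016
finger_force: 24.9
```

```bash
python3 avg.py
```

```text
t 40.5 tcp [ 0.5186 -0.0663  0.0957] yaw 0.72 q6 0.57 zaxis [ 0. -0. -1.] F [-0.3 -0.4 -5.8] M [-0.1   0.09 -0.  ] gap 0.016
AVG tcp [ 0.5184 -0.0657  0.0956] F [ 0.14  0.16 -5.53] M [-0.086  0.121 -0.017] sd [0.024 0.013 0.029]
along 0.008592200000000017 across 0.0007002799999999571
```

>>> drive_tool(rows=[{"fingers": 0,"tx": -0.0022,"ty": 0.0034,"tz": 0,"turn": 0},{"fingers": 0,"tx": -0.0016,"ty": 0.0025,"tz": 0,"turn": 0},{"fingers": 0,"tx": 0,"ty": 0,"tz": 0,"turn": 0}])

```text
time: 41.0
tool_pos: [0.5196, -0.0729, 0.0957]
orientation: [0.936, 0.353, 0.0, 0.0]
ft_force: [0.3, 0.3, -6.1]
finger_gap: 0.0159
finger_force: 24.9
```

```bash
python3 avg.py
```

```text
t 41.0 tcp [ 0.5196 -0.0729  0.0957] yaw 0.7205 q6 0.56 zaxis [ 0. -0. -1.] F [ 0.3  0.3 -6.1] M [-0.05  0.09  0.05] gap 0.0159
AVG tcp [ 0.5194 -0.0726  0.0956] F [-0.55  0.04 -5.71] M [-0.071  0.098 -0.018] sd [0.039 0.018 0.027]
along 0.0016204600000000137 across 0.0006511199999999575
```

>>> drive_tool(rows=[{"fingers": 0,"tx": -0.0011,"ty": 0.0017,"tz": 0,"turn": 0},{"fingers": 0,"tx": -0.0011,"ty": 0.0017,"tz": 0,"turn": 0},{"fingers": 0,"tx": 0,"ty": 0,"tz": 0,"turn": 0}])

```text
time: 41.5
tool_pos: [0.5197, -0.0754, 0.0955]
orientation: [0.936, 0.353, 0.0, -0.001]
ft_force: [-1.4, 3.7, -4.4]
finger_gap: 0.0158
finger_force: 25.0
```

```bash
python3 avg.py
```

```text
t 41.5 tcp [ 0.5197 -0.0754  0.0955] yaw 0.7205 q6 0.55 zaxis [-0.001  0.003 -1.   ] F [-1.4  3.7 -4.4] M [0.95 0.23 0.04] gap 0.0158
AVG tcp [ 0.5197 -0.0753  0.0955] F [-0.4   5.41 -3.76] M [ 1.     0.259 -0.022] sd [0.042 0.044 0.038]
along -0.001093880000000006 across 0.0005416200000000334
```

Home: 5 N against the notch end, position 1 mm from the estimate. I'll lower the flange onto the foot and tighten with a firm grip.

>>> drive_tool(rows=[{"fingers": 0,"tx": 0.0003,"ty": -0.0004,"tz": 0.001,"turn": 0},{"fingers": 0,"tx": 0,"ty": 0,"tz": 0,"turn": 0},{"fingers": 0,"tx": 0,"ty": 0,"tz": 0,"turn": 0.1},{"fingers": 0,"tx": 0,"ty": 0,"tz": 0,"turn": 0.13},{"fingers": 0,"tx": 0,"ty": 0,"tz": 0,"turn": 0.13},{"fingers": 0,"tx": 0,"ty": 0,"tz": 0,"turn": 0.13},{"fingers": 0,"tx": 0,"ty": 0,"tz": 0,"turn": 0.13},{"fingers": 0,"tx": 0,"ty": 0,"tz": 0,"turn": 0.13},{"fingers": 0,"tx": 0,"ty": 0,"tz": 0,"turn": 0.13},{"fingers": 0,"tx": 0,"ty": 0,"tz": 0,"turn": 0.12},{"fingers": 0,"tx": 0,"ty": 0,"tz": 0,"turn": 0}], newtons=50)

```text
time: 42.8
tool_pos: [0.5197, -0.0755, 0.0949]
orientation: [0.99, -0.14, -0.0, -0.0]
ft_force: [-3.4, 5.1, 0.3]
finger_gap: 0.0154
finger_force: 49.9
```

```bash
python3 avg.py
```

```text
t 42.8 tcp [ 0.5197 -0.0755  0.0949] yaw -0.28 q6 1.56 zaxis [-0.001  0.001 -1.   ] F [-3.4  5.1  0.3] M [ 0.77  0.85 -0.04] gap 0.0154
AVG tcp [ 0.5196 -0.0755  0.0949] F [-2.97  4.81  0.66] M [ 0.823  0.865 -0.03 ] sd [0.032 0.023 0.008]
along -0.001276559999999983 across 0.0004126799999999357
```

>>> drive_tool(rows=[{"fingers": 0,"tx": 0,"ty": 0,"tz": 0,"turn": 0.13},{"fingers": 0,"tx": 0,"ty": 0,"tz": 0,"turn": 0.13},{"fingers": 0,"tx": 0,"ty": 0,"tz": 0,"turn": 0.13},{"fingers": 0,"tx": 0,"ty": 0,"tz": 0,"turn": 0.13},{"fingers": 0,"tx": 0,"ty": 0,"tz": 0,"turn": 0.13},{"fingers": 0,"tx": 0,"ty": 0,"tz": 0,"turn": 0.13},{"fingers": 0,"tx": 0,"ty": 0,"tz": 0,"turn": 0.13},{"fingers": 0,"tx": 0,"ty": 0,"tz": 0,"turn": 0.1},{"fingers": 0,"tx": 0,"ty": 0,"tz": 0,"turn": 0}])

```text
time: 43.9
tool_pos: [0.5191, -0.0751, 0.0947]
orientation: [0.8, -0.6, -0.001, 0.0]
ft_force: [-4.4, 5.3, 0.8]
finger_gap: 0.0157
finger_force: 50.1
```

```bash
python3 avg.py
```

```text
t 43.9 tcp [ 0.5191 -0.0751  0.0947] yaw -1.287 q6 2.56 zaxis [-0.002  0.001 -1.   ] F [-4.4  5.3  0.8] M [0.97 1.04 0.4 ] gap 0.0157
AVG tcp [ 0.5191 -0.0751  0.0946] F [-3.85  5.41  0.62] M [0.989 1.071 0.301] sd [0.001 0.027 0.035]
along -0.0008059199999999936 across -2.1460000000010162e-05
```

The moment is rising (0.30 N m) and the wrist is near its limit. I'll release, rise, turn back a half turn and regrip.

>>> drive_tool(rows=[{"fingers": 0.5,"tx": 0,"ty": 0,"tz": 0,"turn": 0},{"fingers": 0.5,"tx": 0,"ty": 0,"tz": 0,"turn": 0},{"fingers": 0.5,"tx": 0,"ty": 0,"tz": 0,"turn": 0},{"fingers": 0.5,"tx": 0,"ty": 0,"tz": -0.02,"turn": 0},{"fingers": 0.5,"tx": 0,"ty": 0,"tz": -0.02,"turn": 0},{"fingers": 0.5,"tx": 0,"ty": 0,"tz": 0,"turn": -0.1496},{"fingers": 0.5,"tx": 0,"ty": 0,"tz": 0,"turn": -0.1496},{"fingers": 0.5,"tx": 0,"ty": 0,"tz": 0,"turn": -0.1496},{"fingers": 0.5,"tx": 0,"ty": 0,"tz": 0,"turn": -0.1496},{"fingers": 0.5,"tx": 0,"ty": 0,"tz": 0,"turn": -0.1496},{"fingers": 0.5,"tx": 0,"ty": 0,"tz": 0,"turn": -0.1496},{"fingers": 0.5,"tx": 0,"ty": 0,"tz": 0,"turn": -0.1496},{"fingers": 0.5,"tx": 0,"ty": 0,"tz": 0,"turn": -0.1496},{"fingers": 0.5,"tx": 0,"ty": 0,"tz": 0,"turn": -0.1496},{"fingers": 0.5,"tx": 0,"ty": 0,"tz": 0,"turn": -0.1496},{"fingers": 0.5,"tx": 0,"ty": 0,"tz": 0,"turn": -0.1496},{"fingers": 0.5,"tx": 0,"ty": 0,"tz": 0,"turn": -0.1496},{"fingers": 0.5,"tx": 0,"ty": 0,"tz": 0,"turn": -0.1496},{"fingers": 0.5,"tx": 0,"ty": 0,"tz": 0,"turn": -0.1496},{"fingers": 0.5,"tx": 0,"ty": 0,"tz": 0,"turn": -0.1496}])

```text
time: 46.1
tool_pos: [0.5206, -0.0765, 0.1352]
orientation: [0.887, 0.463, 0.0, 0.001]
ft_force: [0.1, 0.6, 0.1]
finger_gap: 0.0436
finger_force: 0.0
```

>>> drive_tool(rows=[{"fingers": 0.5,"tx": 0,"ty": 0,"tz": 0,"turn": -0.1496},{"fingers": 0.5,"tx": 0,"ty": 0,"tz": 0,"turn": -0.1496},{"fingers": 0.5,"tx": 0,"ty": 0,"tz": 0,"turn": -0.1496},{"fingers": 0.5,"tx": 0,"ty": 0,"tz": 0,"turn": -0.1496},{"fingers": 0.5,"tx": 0,"ty": 0,"tz": 0,"turn": -0.1496},{"fingers": 0.5,"tx": 0,"ty": 0,"tz": 0,"turn": -0.1496},{"fingers": 0.5,"tx": 0,"ty": 0,"tz": 0,"turn": 0}])

```text
time: 46.8
tool_pos: [0.5205, -0.0765, 0.1351]
orientation: [0.6, 0.8, 0.0, 0.001]
ft_force: [-0.0, 0.1, 0.2]
finger_gap: 0.0435
finger_force: 0.0
```

```bash
python3 avg.py
```

```text
t 46.8 tcp [ 0.5205 -0.0765  0.1351] yaw 1.8543 q6 -0.58 zaxis [ 0.001 -0.001 -1.   ] F [-0.   0.1  0.2] M [-0.11 -0.   -0.03] gap 0.0435
AVG tcp [ 0.5203 -0.0763  0.1349] F [ 0.04 -0.08 -0.23] M [-0.064  0.014  0.006] sd [0.015 0.024 0.033]
along -0.002172719999999997 across 0.0009843799999999679
```

>>> drive_tool(rows=[{"fingers": 0.5,"tx": 0.001,"ty": -0.0005,"tz": 0.02,"turn": 0},{"fingers": 0.5,"tx": 0,"ty": 0,"tz": 0.02,"turn": 0},{"fingers": 0,"tx": 0,"ty": 0,"tz": 0,"turn": 0},{"fingers": 0,"tx": 0,"ty": 0,"tz": 0,"turn": 0},{"fingers": 0,"tx": 0,"ty": 0,"tz": 0,"turn": 0},{"fingers": 0,"tx": 0,"ty": 0,"tz": 0,"turn": 0},{"fingers": 0,"tx": 0,"ty": 0,"tz": 0,"turn": 0.1},{"fingers": 0,"tx": 0,"ty": 0,"tz": 0,"turn": 0.1},{"fingers": 0,"tx": 0,"ty": 0,"tz": 0,"turn": 0.1},{"fingers": 0,"tx": 0,"ty": 0,"tz": 0,"turn": 0}], newtons=60)

```text
time: 48.0
tool_pos: [0.5191, -0.0754, 0.0958]
orientation: [0.713, 0.701, -0.0, 0.0]
ft_force: [-5.2, 0.8, 5.6]
finger_gap: 0.0157
finger_force: 60.3
```

```bash
python3 avg.py
```

```text
t 48.0 tcp [ 0.5191 -0.0754  0.0958] yaw 1.5531 q6 -0.28 zaxis [-0.    -0.001 -1.   ] F [-5.2  0.8  5.6] M [-0.19  0.86  0.8 ] gap 0.0157
AVG tcp [ 0.5191 -0.0753  0.0957] F [-5.01  0.53  6.47] M [-0.145  0.928  0.73 ] sd [0.016 0.025 0.047]
along -0.0010036399999999992 across -5.154000000001102e-05
```

It is firm at 0.73 N m. I'll let go and withdraw straight up.

>>> drive_tool(rows=[{"fingers": 0.5,"tx": 0,"ty": 0,"tz": 0,"turn": 0},{"fingers": 0.5,"tx": 0,"ty": 0,"tz": 0,"turn": 0},{"fingers": 0.5,"tx": 0,"ty": 0,"tz": 0,"turn": 0},{"fingers": 0.5,"tx": 0,"ty": 0,"tz": -0.03,"turn": 0},{"fingers": 0.5,"tx": 0,"ty": 0,"tz": -0.04,"turn": 0},{"fingers": 0.5,"tx": 0,"ty": 0,"tz": -0.04,"turn": 0},{"fingers": 0.5,"tx": 0,"ty": 0,"tz": 0,"turn": 0},{"fingers": 0.5,"tx": 0,"ty": 0,"tz": 0,"turn": 0}])

```text
time: 49.0
tool_pos: [0.5202, -0.0754, 0.2059]
orientation: [0.713, 0.701, 0.001, 0.001]
ft_force: [-0.2, 0.9, -0.5]
finger_gap: 0.0431
finger_force: 0.0
```

```bash
python3 -c "
import look
print(look.bot.sign_off())"
```

```text
t 49.0 tcp [ 0.5202 -0.0754  0.2059] yaw 1.5527 q6 -0.28 zaxis [ 0.003 -0.001 -1.   ] F [-0.2  0.9 -0.5] M [-0.1   0.06  0.03] gap 0.0431
the job is handed in; nothing more can be done
None
```

I handed the job in at 49 s with the T-bolt home in the notch, the crossbar nut tightened to about 0.73 N m and the gripper clear; the sign-off gave no verdict, and with no pictures left the final state, including the head being square, rests on force and position readings only.

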